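# Make up a relay kit drawer and slide it home

## Robot

A 6-joint arm with a two-finger parallel gripper is mounted at the origin on the work surface. World frame = base frame: x ahead of the robot, y to its left, z up, the work surface at z = 0. Lengths are in m, angles in rad, forces in N, time in s.
With the tool pointing down it reaches from about 0.25 to 0.725 m from the base axis. Payload 9.7 kg.
Tool frame: the origin (TCP) lies on the mounting face of the last link; the fingertips stand 173 mm ahead of it and the grasp point (between the pads) lies 155 mm ahead of it (ctrl.finger_overhang is the distance from the TCP to the fingertips, in m); z points along the fingers, y is the line along which they close (so a half turn about z gives the same grasp; the last joint's range is limited). The gripper opens to 85 mm and grips with 20 to 120 N. Pads are 22 mm wide; open, the fingers measure 114 mm over their backs; the gripper's body (76 mm by 85 mm) begins 54 mm behind the grasp point. The pads swing forward as they close: fully open they stand 13 mm farther back than shut.
Start: joints at [1.27, 0.087, 0.176, 1.66, 0, 1.571], TCP at [0.163, 0.525, 0.405] pointing down, gripper open.
Joint ranges: [-3.13, 3.13], [-0.85, 1.81], [-1.15, 1.24], [-2.2, 2.28], [-1.44, 1.52], [-3.14, 3.14]. Speed limits (rad/s): [2.22, 2.22, 2.57, 3.14, 3.14, 3.14].

## Interface

Orientations are given as a rotation vector (axis times angle).
In Python, from plant import ctrl gives the robot as it stands.
- The arm moves only by the tool send_rows, never from a script. Its argument "targets" is a list that holds one entry, the list of rows, each a list of 5 numbers: the closure, from 0 (fully open) to 1 (shut), then the shift along the tool's x, y, z in mm, then the turn about the tool's z in rad. A call has exactly 5 rows; each row shifts and turns the commanded pose from where the row before left it, along the tool's axes as they then stand; what a row does not reach is not made up. A row lasts 1/10 s, in which the tool goes at most 50 mm and 8.59 degrees, less where a joint would pass 70% of its speed; a pose out of reach is approached as far as the arm can. A call with a gripper value outside its range is refused whole. The fingers move at their own pace and stop on an object; "grip_force" is the grip in N (left out, the last holds). Time passes only in rows, so rows that do not move let the fingers close, or fill a call up. It gives the time, the measured TCP pose, the force, the opening and the grip force at its end, in the units of the state.
- ctrl.state(): the state, without advancing time (a new reading comes with each control period).
- ctrl.grab_frame(name): name is "scene" or "top"; returns a dict with "image" (400x640x3 uint8, red, green, blue), "fovy" (degrees; the focal length in pixels is half the picture's height over the tangent of half this angle, whatever the lens; pixels are square), "cx", "cy" (the principal point, pixels), "T" (4x4, takes a point from camera to world coordinates). Camera axes: x right, y down, z forward; pixel columns grow to the right and rows downward; lengths in m; the calibration is good to about 2 mm. A picture is of the moment at which its call begins. There is no depth.
- ctrl.sign_off(): hands the job in; it is judged then, once.
The state is a dict: "time": time; "q": joint angles; "joint_velocities": joint speeds; "joint_efforts": joint torques, N m; "tcp_pos": TCP position; "eef_rot": TCP orientation; "force": force on the tool from outside, world axes, zero at the start; "wrist_torque": the same for the moment, N m; "opening": finger opening in m; "gripper_force": force on a finger pad.
Only numpy, scipy, OpenCV 4.12 (cv2) and the standard library are available. Lean on these libraries where they do the work, as an engineer would, in place of code of your own. Each camera call takes 0.05 s, during which the arm holds its last target. There are 200 camera calls.

## Task

Make up the white kit drawer: it must hold exactly four blue relays and nothing else, so put any yellow relays in it into the black bin and bring it up to four with blue ones from the green mat, leaving spare blue ones out on the bench or mat. Then slide the loaded drawer fully home into the red cabinet, its front panel up against the cabinet's face, and leave the flux jar, the solder spool and the screwdriver alone.

Things in the scene. Friction and masses are not known exactly. Their poses are not given: they have to be found in the camera images.
- cabinet: low red one-drawer cabinet, fixed. Origin on the bench at the middle of its front face; x points straight in, z up. Opening 220 mm wide (y), 60 mm high from the bench itself (no floor or sill), 105 mm deep; side walls 10 mm; roof top 68 mm above the bench. From 115 mm behind the face a closed block rises to 130 mm.
- drawer: white kit drawer (open tray), loose on the bench, about 0.25 kg empty. Origin: centre of the underside of its box, 98 mm (x) by 208 mm (y) outside, 90 x 200 mm inside, floor 3 mm thick, walls 4 mm thick, 25 mm high. Its x axis points to its back, which enters the cabinet first.
- drawer_panel (a point): middle of the back face of the drawer's front panel, at its foot: 49 mm in front (-x) of the drawer's origin. The panel is 240 mm wide, 6 mm thick, 40 mm high; wider than the opening, so it stops on the cabinet's face (fully home: this point meets the cabinet's origin).
- drawer_fin (a point): point on the drawer's black upright grip fin, 89 mm in front (-x) of the drawer's origin, 34 mm above the bench. The fin is 10 mm thick (y), reaches from 55 to 111 mm in front of the origin, top 45 mm above the bench. Pinch it from above to slide the drawer over the bench.
- drawer_back (a point): point on the drawer's inner floor, 5 mm before the middle of its back wall: 40 mm behind (+x) the drawer's origin, 3 mm above its underside.
- mat: green stock mat, 180 x 180 x 6 mm, fixed; origin at the centre of its underside (top at 6 mm). It lies to the left or to the right of the drawer.
- bin: black open bin, fixed, 130 x 130 mm and 45 mm high outside, walls and floor 4 mm; origin at the centre of its underside. It stands on the other side.
- blue1: blue plug-in relay, a block 28 x 28 mm and 34 mm tall, 45 g, black foot; origin at the centre of the block, z up through its top. Starts on the green mat; may be absent.
- blue2: blue plug-in relay, a block 28 x 28 mm and 34 mm tall, 45 g, black foot; origin at the centre of the block, z up through its top. Starts on the green mat; may be absent.
- blue3: blue plug-in relay, a block 28 x 28 mm and 34 mm tall, 45 g, black foot; origin at the centre of the block, z up through its top. Starts on the green mat; may be absent.
- blue4: blue plug-in relay, a block 28 x 28 mm and 34 mm tall, 45 g, black foot; origin at the centre of the block, z up through its top. Starts on the green mat; may be absent.
- blue5: blue plug-in relay, a block 28 x 28 mm and 34 mm tall, 45 g, black foot; origin at the centre of the block, z up through its top. Starts on the green mat; may be absent.
- blue6: blue plug-in relay, a block 28 x 28 mm and 34 mm tall, 45 g, black foot; origin at the centre of the block, z up through its top. Starts in the drawer; may be absent.
- yellow1: yellow plug-in relay, a block 28 x 28 mm and 34 mm tall, 45 g, black foot; origin at the centre of the block, z up through its top. Starts in the drawer; may be absent.
- yellow2: yellow plug-in relay, a block 28 x 28 mm and 34 mm tall, 45 g, black foot; origin at the centre of the block, z up through its top. Starts in the drawer; may be absent.
- yellow3: yellow plug-in relay, a block 28 x 28 mm and 34 mm tall, 45 g, black foot; origin at the centre of the block, z up through its top. Starts in the drawer; may be absent.
- jar: amber jar of flux with a white lid, 56 mm across, 65 mm tall, behind the work; leave it alone. Origin at its underside.
- spool: red spool of solder, 60 mm across, 42 mm tall, behind the work; leave it alone. Origin at its underside.
- screwdriver: screwdriver with a red handle, lying on the bench; leave it alone. Origin at its underside.
Mind the look-alikes: they are no part of the job. What is shaped like the yellow3 but pink or turquoise is not meant.

How it is judged:
By the outcome, as a careful person would: the job done as asked, in the order asked, and still so for the second after the job is handed in, with the robot touching nothing.
Of blue1, blue2, blue3, blue4, blue5 only 4 to 5 are there at a start; the rules pass over those that are not, and their reading is None.
Of blue6, yellow1, yellow2, yellow3 only 3 to 4 are there at a start; the rules pass over those that are not, and their reading is None.
At some moment in a run one of blue1, blue2, blue3, blue4, blue5 may be knocked a few centimetres aside while the robot is not near it.
Once in a run the grip may slacken for a moment while it holds something.
It also fails if it takes over 210 s, if anything falls off the work surface, if the arm or the gripper's body presses on something with over 40 N, if the wrist force passes 120 N, or if a joint passes its speed limit or range.

## Working session

There is one attempt and no reset: what is moved stays moved. The work goes in short steps, Python scripts to look and compute and a tool call to move; the robot and the scene stay as the last step left them, time stands still between calls to the robot, and variables do not carry over. Pictures are saved under pics/ and viewed, at most 14 in all, crops included, and the job is handed in when it is done.

Besides the shell and the picture viewer there is one more tool, called after ">>>" by a JSON object that holds its "method" and its "body", one argument or row to a line. send_rows: Moves the arm, as the interface text tells. Its arguments: {"type":"object","properties":{"targets":{"type":"array","items":{"type":"array","items":{"type":"array","items":{"type":"number"}}}},"grip_force":{"type":"number"}},"required":["targets"]}

```bash
ls; mkdir -p pics; cat > h.py <<'E'
import numpy as np, cv2
from plant import ctrl
from scipy.spatial.transform import Rotation as R
def grab(n,save=None):
    f=ctrl.grab_frame(n)
    if save: cv2.imwrite('pics/'+save,cv2.cvtColor(f['image'],cv2.COLOR_RGB2BGR))
    return f
def pix2w(f,u,v,z):
    h=f['image'].shape[0]; F=h/2/np.tan(np.radians(f['fovy'])/2)
    T=np.array(f['T']); d=T[:3,:3]@np.array([(u-f['cx'])/F,(v-f['cy'])/F,1]); o=T[:3,3]
    return o+d*(z-o[2])/d[2]
def w2pix(f,p):
    h=f['image'].shape[0]; F=h/2/np.tan(np.radians(f['fovy'])/2)
    T=np.array(f['T']); c=T[:3,:3].T@(np.array(p)-T[:3,3]); return c[:2]/c[2]*F+[f['cx'],f['cy']]
E
python3 - <<'E'
from h import *
for n in('scene','top'):
    f=grab(n,n+'0.png'); print(n,f['fovy'],f['cx'],f['cy'],np.round(f['T'],3).tolist())
s=ctrl.state(); print(s); print(ctrl.finger_overhang); print(R.from_rotvec(s['eef_rot']).as_matrix().round(3))
E
```

```text
pics
scene 48.65892632900483 318.5493122825521 208.73284794923734 [[-0.722, 0.493, -0.485, 0.981], [0.692, 0.502, -0.519, 0.522], [-0.012, -0.71, -0.704, 0.778], [0.0, 0.0, 0.0, 1.0]]
top 51.47372513643155 317.5241131369739 197.01528428056153 [[0.013, -0.995, 0.095, 0.383], [-1.0, -0.011, 0.018, -0.016], [-0.017, -0.095, -0.995, 1.266], [0.0, 0.0, 0.0, 1.0]]
{'time': 0.1, 'q': array([ 1.27000544e+00,  8.74054828e-02,  1.75206773e-01,  1.65981528e+00,
       -6.59670586e-06,  1.57078252e+00]), 'joint_velocities': array([ 0.00092515, -0.00031238,  0.00308704, -0.00258605, -0.00068084,
       -0.00041876]), 'joint_efforts': array([ 4.70623017e-04, -5.21562338e+01,  4.65653658e+01,  1.60388416e-02,
        5.84268463e-06,  6.08697221e-06]), 'tcp_pos': array([0.16295135, 0.52530299, 0.40405023]), 'eef_rot': array([-4.70654175e-01, -3.10595881e+00,  1.89255857e-03]), 'force': array([ 0.22921296, -0.14221603,  0.48330021]), 'wrist_torque': array([ 0.02884744, -0.02115814, -0.00114854]), 'gripper_force': 0.0, 'opening': 0.08550861939464446}
0.1734
[[-0.955  0.296 -0.   ]
 [ 0.296  0.955 -0.001]
 [-0.    -0.001 -1.   ]]
```

View pics/top0.png

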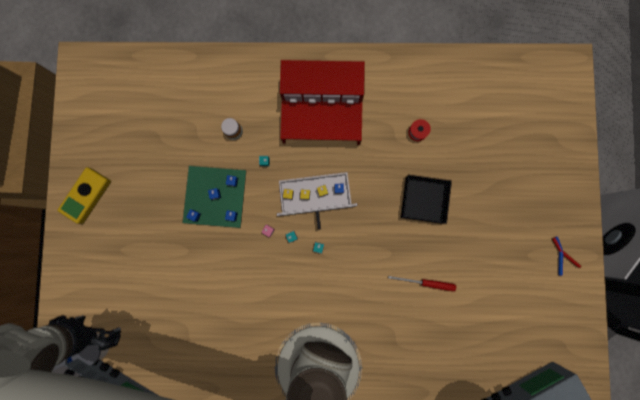

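View pics/scene0.png

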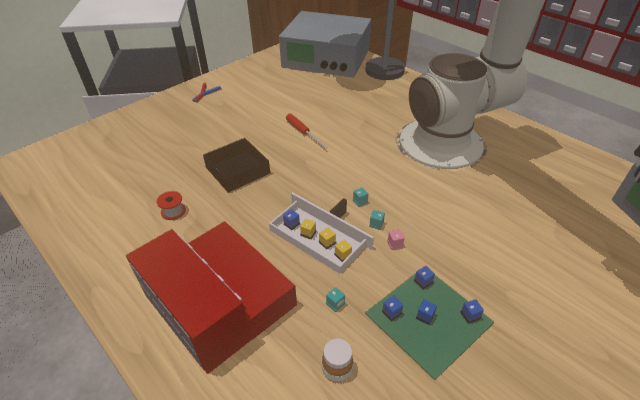

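Top picture: cabinet (322,100), jar (230,127), spool (419,130), mat (215,196) with four blues at (232,181), (214,194), (193,216) and (231,216). The drawer has yellows at (288,194), (305,195) and (322,191) and a blue at (339,188). The fin is at (318,220) and the bin at (426,199). Look-alikes: turquoise at (264,161), (291,237) and (318,248), pink at (268,230).

```bash
python3 - <<'E'
from h import *
a=cv2.imread('pics/top0.png')[140:265,175:365]; b=cv2.imread('pics/scene0.png')[175:345,260:500]
a=cv2.resize(a,None,fx=4,fy=4,interpolation=cv2.INTER_CUBIC);cv2.imwrite('pics/c1.png',a)
b=cv2.resize(b,None,fx=3.3,fy=3.3,interpolation=cv2.INTER_CUBIC);cv2.imwrite('pics/c2.png',b)
E
```

```text
(no output)
```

View pics/c1.png

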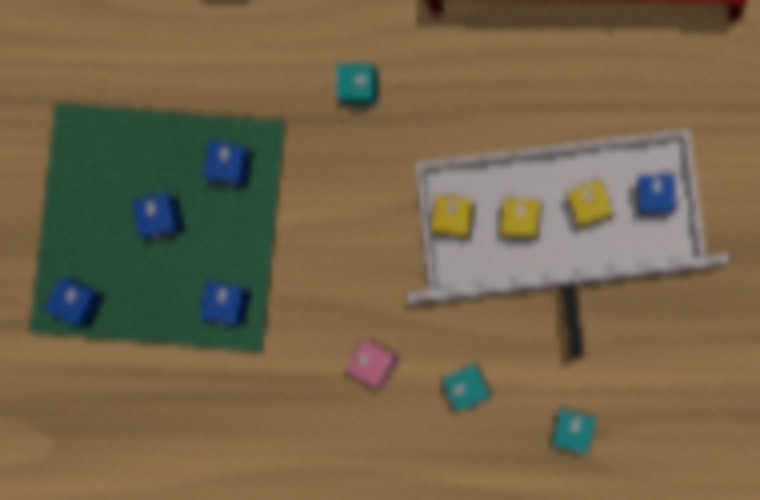

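View pics/c2.png

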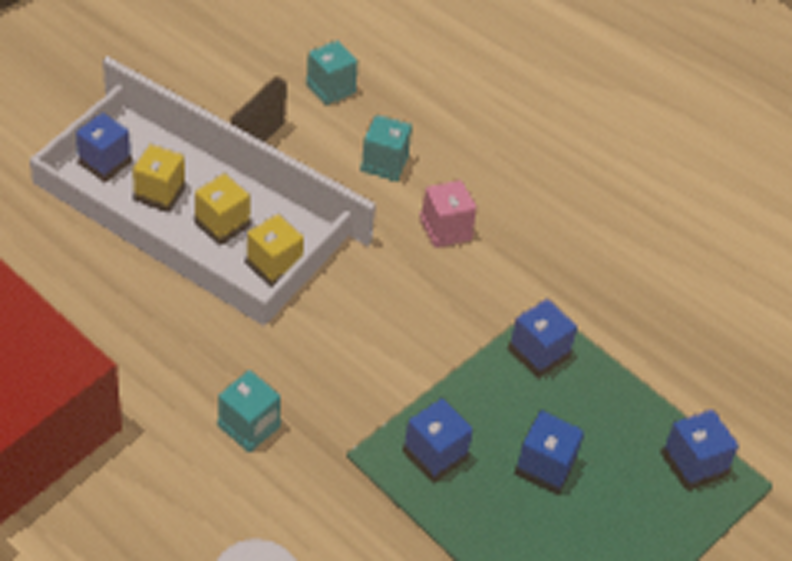

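Confirmed in the crops: three true yellows and one blue are in the drawer, and four blues are on the mat. Turquoise and pink are look-alikes. Now I'll measure positions.

```bash
cat >> h.py <<'E'
from scipy.optimize import minimize
HUE={'blue':(108,125),'yellow':(22,32)}
def mask(f,c):
    h=cv2.cvtColor(f['image'],cv2.COLOR_RGB2HSV); lo,hi=HUE[c]
    return cv2.inRange(h,(lo,110,60),(hi,255,255))
def poly(f,x,y,a,zb,zt,hw=.014):
    P=[[x+np.cos(a)*i*hw-np.sin(a)*j*hw,y+np.sin(a)*i*hw+np.cos(a)*j*hw,z] for i in(-1,1) for j in(-1,1) for z in(zb,zt)]
    return cv2.convexHull(np.array([w2pix(f,p) for p in P],np.float32)).astype(np.float32)
def blocks(ft,fs,c,region=None,zf=None):
    """list of x,y,yaw,score ; zf(x,y)->floor height"""
    mt,ms=mask(ft,c),mask(fs,c); n,l,st,ce=cv2.connectedComponentsWithStats(mt); out=[]
    S=8
    for k in range(1,n):
        if st[k,4]<25: continue
        p0=pix2w(ft,*ce[k],.03)
        if not(.25<p0[0]<.65 and abs(p0[1])<.5): continue
        z0=zf(p0[0],p0[1]) if zf else .003
        crops=[]
        for f,m in((ft,mt),(fs,ms)):
            q=w2pix(f,[p0[0],p0[1],z0+.02]); r=14 if f is ft else 20
            o=np.round(q).astype(int)-r; cr=m[max(o[1],0):o[1]+2*r,max(o[0],0):o[0]+2*r]
            big=cv2.resize(cr,None,fx=S,fy=S,interpolation=cv2.INTER_LINEAR)>127
            crops.append((f,o,big))
        def cost(v):
            t=0
            for f,o,b in crops:
                g=np.zeros(b.shape,np.uint8); pp=((poly(f,v[0],v[1],v[2],z0+.009,z0+.034).reshape(-1,2)-o+.5)*S).round().astype(np.int32)
                cv2.fillConvexPoly(g,pp,1); t+=1-(g.astype(bool)&b).sum()/max((g.astype(bool)|b).sum(),1)
            return t
        best=min((minimize(cost,[p0[0],p0[1],a],method='Nelder-Mead',options=dict(initial_simplex=[[p0[0],p0[1],a],[p0[0]+.004,p0[1],a],[p0[0],p0[1]+.004,a],[p0[0],p0[1],a+.2]])) for a in(-.5,-.1,.3,.7)),key=lambda r:r.fun)
        x,y,a=best.x; a=(a+np.pi/4)%(np.pi/2)-np.pi/4
        out.append((c,round(x,4),round(y,4),round(a,3),round(best.fun,2),ce[k].round(0).tolist()))
    return out
E
cat > look.py <<'E'
from h import *
ft=grab('top');fs=grab('scene')
zf=lambda x,y:.006 if y>.15 else .003
for c in('yellow','blue'):
    for b in blocks(ft,fs,c,zf=zf): print(*b)
E
python3 look.py; python3 - <<'E'
from h import *
f=ctrl.grab_frame('top')
q=lambda u,v,z:pix2w(f,175+(u+.5)/4-.5,140+(v+.5)/4-.5,z).round(4)
print('panel top ends',q(408,298,.04),q(727,258,.04))
print('back corners',q(417,162,.025),q(690,131,.025))
print('fin',q(568,288,.045),q(575,358,.045))
print('mat',[q(*p,.006)for p in((55,104),(285,122),(262,350),(31,331))])
print('bin',[pix2w(f,*p,.045).round(3) for p in((405,175),(451,178),(447,223),(401,219))])
m=cv2.inRange(cv2.cvtColor(f['image'],cv2.COLOR_RGB2HSV),(0,150,50),(8,255,255))|cv2.inRange(cv2.cvtColor(f['image'],cv2.COLOR_RGB2HSV),(172,150,50),(180,255,255))
for u in range(276,370,6): 
    r=np.where(m[50:160,u])[0]; print(u,(r.min()+50,r.max()+50) if len(r) else None,end=' ')
for v in(110,120,130,138): r=np.where(m[v,260:380])[0]; print(v,r.min()+260,r.max()+260)
cv2.imwrite('pics/cab.png',cv2.resize(cv2.cvtColor(f['image'][50:150,265:380],cv2.COLOR_RGB2BGR),None,fx=5,fy=5,interpolation=cv2.INTER_CUBIC))
E
```

```text
yellow 0.5224 -0.0055 0.392 0.95 [322.0, 191.0]
yellow 0.5111 0.0972 -0.148 0.9 [288.0, 194.0]
yellow 0.5104 0.0462 -0.1 1.08 [305.0, 194.0]
blue 0.5484 0.2679 -0.269 0.89 [231.0, 181.0]
blue 0.5293 -0.0569 -0.15 1.04 [339.0, 188.0]
blue 0.5079 0.3199 0.361 0.83 [214.0, 194.0]
blue 0.4429 0.3799 -0.172 0.98 [192.0, 215.0]
blue 0.4429 0.2665 -0.163 1.01 [230.0, 216.0]
panel top ends [0.4485 0.1273 0.04  ] [ 0.4809 -0.1085  0.04  ]
back corners [0.5521 0.1245 0.025 ] [ 0.5779 -0.0814  0.025 ]
fin [0.457  0.0088 0.045 ] [0.4056 0.003  0.045 ]
mat [array([0.597 , 0.4078, 0.006 ]), array([0.5847, 0.2291, 0.006 ]), array([0.4094, 0.2415, 0.006 ]), array([0.4217, 0.4187, 0.006 ])]
bin [array([ 0.569, -0.252,  0.045]), array([ 0.561, -0.387,  0.045]), array([ 0.428, -0.373,  0.045]), array([ 0.438, -0.239,  0.045])]
276 None 282 (np.int64(60), np.int64(141)) 288 (np.int64(60), np.int64(138)) 294 (np.int64(60), np.int64(139)) 300 (np.int64(60), np.int64(139)) 306 (np.int64(61), np.int64(139)) 312 (np.int64(60), np.int64(139)) 318 (np.int64(60), np.int64(139)) 324 (np.int64(61), np.int64(139)) 330 (np.int64(61), np.int64(139)) 336 (np.int64(61), np.int64(139)) 342 (np.int64(61), np.int64(140)) 348 (np.int64(61), np.int64(140)) 354 (np.int64(61), np.int64(140)) 360 (np.int64(61), np.int64(141)) 366 None 110 281 361
120 281 361
130 280 361
138 280 361
```

View pics/cab.png

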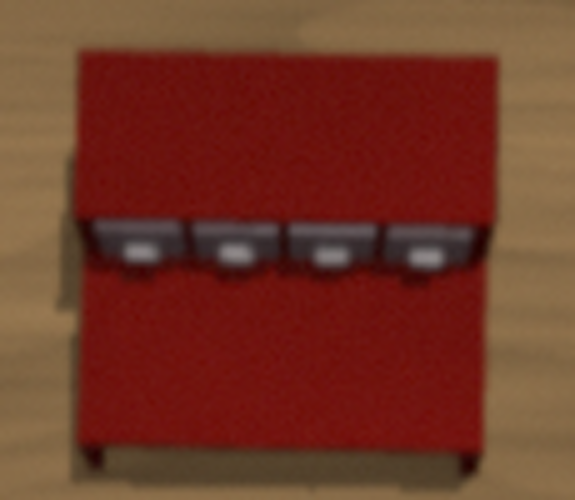

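```bash
python3 - <<'E'
from h import *
ft=ctrl.grab_frame('top');fs=ctrl.grab_frame('scene')
for c in('yellow','blue'):
    m=mask(fs,c); n,l,st,ce=cv2.connectedComponentsWithStats(m); print('scene',c,[(ce[k].round(1).tolist(),st[k].tolist()) for k in range(1,n) if st[k,4]>20])
    m=mask(ft,c); n,l,st,ce=cv2.connectedComponentsWithStats(m); print('top',c,[(ce[k].round(1).tolist(),st[k].tolist()) for k in range(1,n) if st[k,4]>20])
for p in((.5224,-.0055),(.5484,.2679),(.4429,.3799)): print(w2pix(fs,[*p,.025]),w2pix(ft,[*p,.025]))
hs=cv2.cvtColor(fs['image'],cv2.COLOR_RGB2HSV)
for u,v in((291,219),(288,215),(291,224),(343,249),(343,255),(392,308),(472,305),(392,314)): print(u,v,hs[v,u])
ht=cv2.cvtColor(ft['image'],cv2.COLOR_RGB2HSV)
for u,v in((232,181),(230,183),(214,194),(305,195),(288,194)): print(u,v,ht[v,u])
q=lambda u,v,z:pix2w(ft,265+(u+.5)/5-.5,50+(v+.5)/5-.5,z).round(4)
print('roof',q(78,446,.068),q(482,452,.068)); print('blocktop',q(78,50,.13),q(498,57,.13),q(78,219,.13),q(494,226,.13))
E
```

```text
scene yellow [([307.5, 224.4], [301, 219, 15, 12, 104]), ([327.0, 234.8], [320, 228, 16, 18, 126]), ([342.9, 247.0], [335, 240, 17, 17, 132])]
top yellow [([86.2, 193.3], [58, 168, 52, 56, 1119]), ([321.9, 190.6], [317, 185, 11, 11, 78]), ([287.6, 193.8], [283, 189, 10, 10, 79]), ([304.5, 194.2], [300, 190, 10, 9, 78])]
scene blue [([290.7, 214.4], [284, 210, 14, 10, 70]), ([425.5, 272.8], [417, 267, 17, 13, 105]), ([393.3, 303.4], [384, 296, 19, 16, 155]), ([427.2, 308.0], [419, 300, 17, 19, 173]), ([473.4, 306.7], [464, 300, 19, 15, 140])]
top blue [([231.1, 180.7], [227, 176, 10, 10, 73]), ([338.7, 188.5], [335, 184, 9, 9, 64]), ([213.8, 193.9], [209, 189, 10, 10, 74]), ([192.6, 215.2], [187, 210, 12, 11, 72]), ([230.4, 215.7], [226, 211, 10, 10, 67]), ([560.3, 262.4], [559, 252, 4, 23, 78])]
[307.70125602 227.49459782] [321.77574613 190.36406991]
[392.25725054 307.02052387] [231.57618706 180.85252959]
[471.44074077 309.96182161] [193.35594234 215.24329641]
291 219 [114 124 150]
288 215 [157  13 173]
291 224 [121  72  96]
343 249 [ 23 172 197]
343 255 [ 22 160 134]
392 308 [112 145 151]
472 305 [114  58 145]
392 314 [116  88  93]
232 181 [110 194 122]
230 183 [109 193 120]
214 194 [109 193 120]
305 195 [ 25 189 162]
288 194 [ 24 184 161]
roof [0.669  0.1184 0.068 ] [ 0.6675 -0.1192  0.068 ]
blocktop [0.8837 0.1164 0.13  ] [ 0.8809 -0.1223  0.13  ] [0.7848 0.1142 0.13  ] [ 0.7823 -0.1202  0.13  ]
```

```bash
sed -i "s/HUE={.*/HUE={'blue':(105,125),'yellow':(19,33)}/; s/return cv2.inRange(h,(lo,110,60),(hi,255,255))/m=cv2.inRange(h,(lo,{'blue':100,'yellow':135}[c],45),(hi,255,255)); d=cv2.inRange(h,(lo,50 if c=='blue' else 135,45),(hi,255,255)); \n    m=d if f['T'][0][0]<-.5 else m; return cv2.morphologyEx(m,cv2.MORPH_CLOSE,np.ones((5,5),np.uint8))/" h.py; python3 look.py
```

```text
yellow 0.5223 -0.0054 0.367 0.76 [322.0, 191.0]
yellow 0.5113 0.0967 -0.276 0.78 [288.0, 194.0]
yellow 0.5112 0.0466 -0.144 0.94 [304.0, 194.0]
blue 0.549 0.2684 -0.091 0.36 [231.0, 181.0]
blue 0.5294 -0.0567 -0.043 0.35 [339.0, 188.0]
blue 0.5086 0.3202 0.268 0.28 [214.0, 194.0]
blue 0.4433 0.3807 -0.366 0.28 [193.0, 215.0]
blue 0.4432 0.2669 -0.196 0.26 [231.0, 216.0]
```

```bash
cat > plan.py <<'E'
"""plan.py 'x y z th c [hold]' ... : waypoints (mm, rad) of grasp point -> rows"""
import sys,numpy as np
from plant import ctrl
from scipy.spatial.transform import Rotation as R
s=ctrl.state(); M=R.from_rotvec(s['eef_rot']).as_matrix()
print('t %.1f open %.1f f %s grip %.0f'%(s['time'],s['opening']*1e3,s['force'].round(1),s['gripper_force']))
th=np.arctan2(M[1,1],M[0,1]); p=s['tcp_pos']*1e3-[0,0,155]
print('at',p.round(1),round(th,3),'tilt',M[:,2].round(3))
rows=[]
for w in sys.argv[1:]:
    v=[float(a) for a in w.split()]; g=np.array(v[:3]); t=v[3]; c=v[4]; hold=int(v[5]) if len(v)>5 else 0
    n=max(1,int(np.ceil(max(np.linalg.norm(g-p)/45,abs(t-th)/.13))))
    for k in range(n):
        d=(g-p)/(n-k); dt=(t-th)/(n-k)
        X=np.array([np.sin(th),-np.cos(th),0])*-1; Y=np.array([np.cos(th),np.sin(th),0])
        r=[round(float(d@X)),round(float(d@Y)),round(float(-d[2]))]; a=round(-dt,2)
        p=p+X*r[0]+Y*r[1]-np.array([0,0,r[2]]); th=th-a
        rows.append([c,*r,a])
    rows+=[[c,0,0,0,0]]*hold
while len(rows)%5: rows.append([rows[-1][0],0,0,0,0])
for i in range(0,len(rows),5): print([rows[i:i+5]])
print('end',p.round(1),round(th,3))
E
python3 plan.py '511 97 110 -.1 0.5' '511 97 60 -.1 0.5 2'
```

```text
t 0.5 open 85.2 f [ 0.2 -1.  -0.2] grip 0
at [162.9 525.3 249.6] 1.27 tilt [-0. -0. -1.]
[[[0.5, -35, -24, 11, np.float64(0.11)], [0.5, -38, -19, 11, np.float64(0.11)], [0.5, -40, -15, 11, np.float64(0.1)], [0.5, -41, -11, 11, np.float64(0.11)], [0.5, -42, -7, 11, np.float64(0.1)]]]
[[[0.5, -42, -2, 11, np.float64(0.11)], [0.5, -42, 2, 11, np.float64(0.1)], [0.5, -42, 6, 10, np.float64(0.11)], [0.5, -41, 11, 11, np.float64(0.1)], [0.5, -40, 15, 10, np.float64(0.11)]]]
[[[0.5, -38, 19, 11, np.float64(0.1)], [0.5, -36, 23, 10, np.float64(0.11)], [0.5, -32, 27, 11, np.float64(0.1)], [0.5, 0, 0, 25, np.float64(0.0)], [0.5, 0, 0, 25, np.float64(0.0)]]]
[[[0.5, 0, 0, 0, 0], [0.5, 0, 0, 0, 0], [0.5, 0, 0, 0, 0], [0.5, 0, 0, 0, 0], [0.5, 0, 0, 0, 0]]]
end [510.8  97.5  59.6] -0.1
```

>>> {"method": "send_rows", "body": {
  "targets": [
    [[0.5,-35,-24,11,0.11],[0.5,-38,-19,11,0.11],[0.5,-40,-15,11,0.1],[0.5,-41,-11,11,0.11],[0.5,-42,-7,11,0.1]]
  ],
  "grip_force": 50
}}

```text
time: 0.95
tcp_pos: [0.298, 0.359, 0.3494]
eef_rot: [1.274, 2.872, 0.001]
force: [0.8, -0.2, -0.2]
opening: 0.0428
gripper_force: 0.0
```

>>> {"method": "send_rows", "body": {
  "targets": [
    [[0.5,-42,-2,11,0.11],[0.5,-42,2,11,0.1],[0.5,-42,6,10,0.11],[0.5,-41,11,11,0.1],[0.5,-40,15,10,0.11]]
  ]
}}

```text
time: 1.45
tcp_pos: [0.4312, 0.1943, 0.2964]
eef_rot: [1.981, 2.438, 0.001]
force: [0.3, -0.4, 0.1]
opening: 0.0428
gripper_force: 0.0
```

>>> {"method": "send_rows", "body": {
  "targets": [
    [[0.5,-38,19,11,0.1],[0.5,-36,23,10,0.11],[0.5,-32,27,11,0.1],[0.5,0,0,20,0],[0.5,0,0,0,0]]
  ]
}}

```text
time: 1.95
tcp_pos: [0.5105, 0.0963, 0.2421]
eef_rot: [-2.33, -2.104, 0.006]
force: [-0.8, 0.7, -0.6]
opening: 0.0426
gripper_force: 0.0
```

```bash
sed -i 's/a=round(-dt,2)/a=round(float(-dt),2)/' plan.py; python3 plan.py '511 97 60 -.1 .5' '511 97 26 -.1 .5' '511 97 26 -.1 1 4' '511 97 110 -.1 1'; python3 - <<'E'
from h import *
f=grab('scene','s1.png'); cv2.imwrite('pics/s1c.png',cv2.resize(cv2.imread('pics/s1.png')[60:330,200:500],None,fx=2.2,fy=2.2))
E
```

```text
t 1.9 open 42.6 f [-0.8  0.7 -0.6] grip 0
at [510.5  96.3  87.1] -0.102 tilt [-0.004 -0.001 -1.   ]
[[[0.5, 1, 0, 27, -0.0], [0.5, 0, 0, 34, -0.0], [1.0, 0, 0, 0, -0.0], [1.0, 0, 0, 0, 0], [1.0, 0, 0, 0, 0]]]
[[[1.0, 0, 0, 0, 0], [1.0, 0, 0, 0, 0], [1.0, 0, 0, -42, -0.0], [1.0, 0, 0, -42, -0.0], [1.0, 0, 0, 0, 0]]]
end [510.6  97.3 110.1] -0.102
```

View pics/s1c.png

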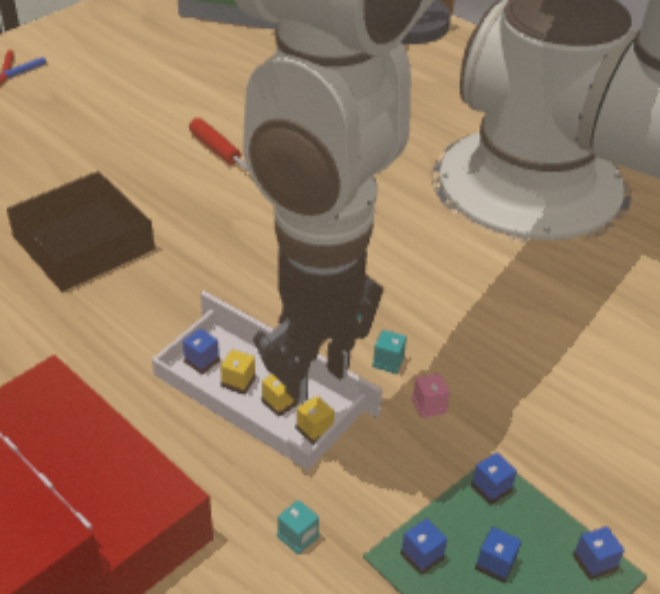

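The gripper is open above the left end of the drawer, with the end yellow at (315,418) below it. Descending.

>>> {"method": "send_rows", "body": {
  "targets": [
    [[0.5,1,0,30,0],[0.5,0,0,20,0],[0.5,0,0,11,0],[0.5,0,0,0,0],[1.0,0,0,0,0]]
  ]
}}

```text
time: 2.5
tcp_pos: [0.5111, 0.099, 0.1849]
eef_rot: [2.328, 2.108, 0.002]
force: [0.3, 0.2, -0.4]
opening: 0.0293
gripper_force: 0.0
```

>>> {"method": "send_rows", "body": {
  "targets": [
    [[1.0,0,0,0,0],[1.0,0,0,0,0],[1.0,0,0,0,0],[1.0,0,0,-20,0],[1.0,0,0,-40,0]]
  ]
}}

```text
time: 3.0
tcp_pos: [0.51, 0.0983, 0.242]
eef_rot: [-2.328, -2.106, 0.007]
force: [-0.0, 0.0, 0.1]
opening: 0.0271
gripper_force: 49.3
```

```bash
python3 plan.py '510 96 115 -.1 1' '501 -275 115 -.07 1' '501 -275 40 -.07 1 2' '501 -275 40 -.07 .5 3' '501 -275 110 -.07 .5' '511 46.5 100 .0 .5' '511 46.5 60 0 .5'
```

```text
t 3.0 open 27.1 f [-0.   0.   0.1] grip 49
at [510.   98.3  87. ] -0.1 tilt [-0.005 -0.001 -1.   ]
[[[1.0, -2, 0, -28, 0.0], [1.0, -41, 3, 0, -0.0], [1.0, -41, 3, 0, -0.0], [1.0, -41, 3, 0, -0.0], [1.0, -41, 3, 0, -0.0]]]
[[[1.0, -41, 3, 0, -0.01], [1.0, -41, 3, 0, -0.0], [1.0, -41, 3, 0, -0.01], [1.0, -42, 2, 0, -0.0], [1.0, -42, 3, 0, -0.01]]]
[[[1.0, 0, 0, 38, 0.0], [1.0, 0, 0, 37, 0.0], [1.0, 0, 0, 0, 0], [1.0, 0, 0, 0, 0], [0.5, 0, 0, 0, 0.0]]]
[[[0.5, 0, 0, 0, 0], [0.5, 0, 0, 0, 0], [0.5, 0, 0, 0, 0], [0.5, 0, 0, -35, 0.0], [0.5, 0, 0, -35, 0.0]]]
[[[0.5, 40, -2, 1, -0.01], [0.5, 40, -1, 1, -0.01], [0.5, 40, -1, 1, -0.01], [0.5, 40, 0, 1, -0.01], [0.5, 41, 0, 2, -0.01]]]
[[[0.5, 40, 0, 1, -0.01], [0.5, 41, 1, 2, -0.0], [0.5, 40, 1, 1, -0.01], [0.5, 0, 0, 40, 0.0], [0.5, 0, 0, 0, 0]]]
end [510.8  46.5  60. ] 0.0
```

>>> {"method": "send_rows", "body": {
  "targets": [
    [[1.0,-2,0,-28,0],[1.0,-20,1,0,0],[1.0,-41,3,0,0],[1.0,-41,3,0,0],[1.0,-41,3,0,0]]
  ]
}}

```text
time: 3.5
tcp_pos: [0.5062, -0.0481, 0.2723]
eef_rot: [2.328, 2.108, 0.001]
force: [1.1, -0.0, -0.6]
opening: 0.0275
gripper_force: 49.4
```

>>> {"method": "send_rows", "body": {
  "targets": [
    [[1.0,-41,3,0,-0.01],[1.0,-41,3,0,0],[1.0,-41,3,0,-0.01],[1.0,-41,3,0,0],[1.0,-42,3,0,-0.01]]
  ]
}}

```text
time: 4.0
tcp_pos: [0.503, -0.255, 0.2722]
eef_rot: [2.297, 2.142, 0.001]
force: [-0.1, 0.6, 0.0]
opening: 0.0272
gripper_force: 49.4
```

>>> {"method": "send_rows", "body": {
  "targets": [
    [[1.0,-22,2,0,0],[1.0,0,0,0,0],[1.0,0,0,35,0],[1.0,0,0,30,0],[1.0,0,0,10,0]]
  ]
}}

```text
time: 4.5
tcp_pos: [0.5029, -0.2742, 0.1938]
eef_rot: [-2.294, -2.14, 0.002]
force: [0.8, 0.2, -1.3]
opening: 0.0274
gripper_force: 49.4
```

```bash
python3 plan.py '501 -275 40 -.07 1 2' '501 -275 40 -.07 .5 3' '501 -275 110 -.07 .5' '511 46.5 100 .0 .5' '511 46.5 60 0 .5'
```

```text
t 4.5 open 27.4 f [ 0.8  0.2 -1.3] grip 49
at [ 502.9 -274.2   38.8] -0.07 tilt [-0.004  0.002 -1.   ]
[[[1.0, -1, -2, -1, 0.0], [1.0, 0, 0, 0, 0], [1.0, 0, 0, 0, 0], [0.5, 0, 0, 0, 0.0], [0.5, 0, 0, 0, 0]]]
[[[0.5, 0, 0, 0, 0], [0.5, 0, 0, 0, 0], [0.5, 0, 0, -35, 0.0], [0.5, 0, 0, -35, 0.0], [0.5, 40, -2, 1, -0.01]]]
[[[0.5, 40, -1, 1, -0.01], [0.5, 40, -1, 1, -0.01], [0.5, 40, 0, 1, -0.01], [0.5, 40, 0, 1, -0.01], [0.5, 41, 1, 2, -0.01]]]
[[[0.5, 40, 1, 1, -0.0], [0.5, 41, 1, 2, -0.01], [0.5, 0, 0, 40, 0.0], [0.5, 0, 0, 0, 0], [0.5, 0, 0, 0, 0]]]
end [511.3  46.8  59.8] 0.0
```

>>> {"method": "send_rows", "body": {
  "targets": [
    [[1.0,0,0,6,0],[1.0,0,0,0,0],[0.5,0,0,0,0],[0.5,0,0,0,0],[0.5,0,0,0,0]]
  ]
}}

```text
time: 5.0
tcp_pos: [0.504, -0.2756, 0.1918]
eef_rot: [2.297, 2.141, 0.001]
force: [0.3, -0.2, -0.5]
opening: 0.0428
gripper_force: 0.0
```

>>> {"method": "send_rows", "body": {
  "targets": [
    [[0.5,0,0,-38,0],[0.5,0,0,-38,0],[0.5,20,0,0,0],[0.5,40,-2,0,-0.01],[0.5,40,-1,0,-0.01]]
  ]
}}

```text
time: 5.5
tcp_pos: [0.5072, -0.1748, 0.2675]
eef_rot: [2.277, 2.163, 0.001]
force: [0.5, -0.4, 0.0]
opening: 0.0427
gripper_force: 0.0
```

>>> {"method": "send_rows", "body": {
  "targets": [
    [[0.5,40,-1,0,-0.01],[0.5,40,0,0,-0.01],[0.5,40,0,0,-0.01],[0.5,40,1,0,-0.01],[0.5,40,1,0,-0.01]]
  ]
}}

```text
time: 6.0
tcp_pos: [0.5142, 0.026, 0.2674]
eef_rot: [2.221, 2.221, 0.001]
force: [0.8, -0.7, -0.2]
opening: 0.0427
gripper_force: 0.0
```

```bash
python3 plan.py '511 46.5 100 .0 .5' '511 46.5 60 0 .5' '511 46.5 26 0 .5 1' '511 46.5 26 0 1 3' '511 46.5 115 0 1' '501 -313 115 -.07 1' '501 -313 36 -.07 1'
```

```text
t 6.0 open 42.7 f [ 0.8 -0.7 -0.2] grip 0
at [514.2  26.  112.4] 0.0 tilt [ 0.001  0.    -1.   ]
[[[0.5, 20, -3, 12, 0.0], [0.5, 0, 0, 40, 0.0], [0.5, 0, 0, 34, 0.0], [0.5, 0, 0, 0, 0], [1.0, 0, 0, 0, 0.0]]]
[[[1.0, 0, 0, 0, 0], [1.0, 0, 0, 0, 0], [1.0, 0, 0, 0, 0], [1.0, 0, 0, -44, 0.0], [1.0, 0, 0, -45, 0.0]]]
[[[1.0, -45, -1, 0, 0.01], [1.0, -45, -1, 0, 0.01], [1.0, -45, 0, 0, 0.01], [1.0, -45, 0, 0, 0.01], [1.0, -45, 0, 0, 0.01]]]
[[[1.0, -45, 1, 0, 0.01], [1.0, -45, 1, 0, 0.01], [1.0, -44, 2, 0, 0.0], [1.0, 0, 0, 40, 0.0], [1.0, 0, 0, 39, 0.0]]]
end [ 500.7 -312.9   36.4] -0.07
```

>>> {"method": "send_rows", "body": {
  "targets": [
    [[0.5,20,-3,0,0],[0.5,0,0,35,0],[0.5,0,0,35,0],[0.5,0,0,15,0],[0.5,0,0,0,0]]
  ]
}}

```text
time: 6.5
tcp_pos: [0.5106, 0.0443, 0.1801]
eef_rot: [-2.22, -2.22, 0.004]
force: [-0.9, -0.9, 0.3]
opening: 0.0425
gripper_force: 0.0
```

>>> {"method": "send_rows", "body": {
  "targets": [
    [[1.0,0,0,0,0],[1.0,0,0,0,0],[1.0,0,0,0,0],[1.0,0,0,-44,0],[1.0,0,0,-45,0]]
  ]
}}

```text
time: 7.0
tcp_pos: [0.5108, 0.0443, 0.2715]
eef_rot: [-2.221, -2.22, 0.002]
force: [1.0, 0.1, 0.1]
opening: 0.0274
gripper_force: 37.8
```

>>> {"method": "send_rows", "body": {
  "targets": [
    [[1.0,-20,-1,0,0.01],[1.0,-42,-1,0,0.01],[1.0,-42,0,0,0.01],[1.0,-42,0,0,0.01],[1.0,-42,0,0,0.01]]
  ]
}}

```text
time: 7.5
tcp_pos: [0.5049, -0.1452, 0.2718]
eef_rot: [2.276, 2.164, 0.001]
force: [0.7, 0.1, -0.6]
opening: 0.0271
gripper_force: 55.1
```

>>> {"method": "send_rows", "body": {
  "targets": [
    [[1.0,-42,1,0,0.01],[1.0,-42,1,0,0.01],[1.0,-42,1,0,0],[1.0,-42,1,0,0],[1.0,-4,0,0,0]]
  ]
}}

```text
time: 8.0
tcp_pos: [0.4977, -0.3193, 0.2712]
eef_rot: [2.301, 2.137, -0.001]
force: [0.2, 0.3, -1.0]
opening: 0.0269
gripper_force: 55.1
```

```bash
python3 plan.py '501 -313 115 -.07 1' '501 -313 36 -.07 1'; python3 - <<'E'
from h import *
a=[cv2.imread('pics/'+x) for x in [(grab('scene','s2.png'),'s2.png')[1],(grab('top','t2.png'),'t2.png')[1]]]
cv2.imwrite('pics/m2.png',np.vstack([cv2.resize(a[0][90:270,190:430],(720,300),interpolation=cv2.INTER_CUBIC),cv2.resize(a[1][150:250,250:490],(720,300),interpolation=cv2.INTER_CUBIC)]))
E
```

```text
t 8.0 open 26.9 f [ 0.2  0.3 -1. ] grip 55
at [ 497.7 -319.3  116.2] -0.074 tilt [ 0.001 -0.002 -1.   ]
[[[1.0, 7, 3, 1, -0.0], [1.0, 0, 0, 40, -0.0], [1.0, 0, 0, 39, -0.0], [1.0, 0, 0, 0, 0], [1.0, 0, 0, 0, 0]]]
end [ 501.2 -312.6   36.2] -0.074
```

View pics/m2.png

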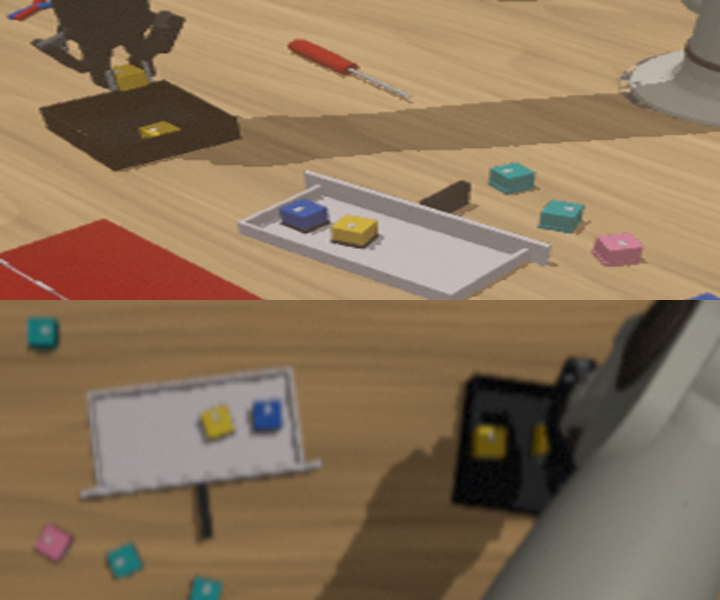

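The first yellow is in the bin (490,442) and the second is held above it. One yellow and one blue remain in the drawer.

>>> {"method": "send_rows", "body": {
  "targets": [
    [[1.0,5,2,0,0],[1.0,0,0,40,0],[1.0,0,0,35,0],[1.0,0,0,9,0],[1.0,0,0,0,0]]
  ]
}}

```text
time: 8.6
tcp_pos: [0.5006, -0.3089, 0.1866]
eef_rot: [-2.295, -2.143, 0.001]
force: [-0.3, -0.2, 0.4]
opening: 0.0272
gripper_force: 55.3
```

>>> {"method": "send_rows", "body": {
  "targets": [
    [[0.5,0,0,0,0],[0.5,0,0,0,0],[0.5,0,0,0,0],[0.5,0,0,-40,0],[0.5,0,0,-40,0]]
  ]
}}

```text
time: 9.1
tcp_pos: [0.5003, -0.3102, 0.267]
eef_rot: [-2.296, -2.141, 0.001]
force: [1.1, -0.3, 1.0]
opening: 0.0426
gripper_force: 0.0
```

```bash
python3 plan.py '522 -5.5 112 .3 .5' '522 -5.5 26 .3 .5 1' '522 -5.5 26 .3 1 3' '522 -5.5 115 .3 1' '498 -353 115 -.07 1' '498 -353 33 -.07 1'
```

```text
t 9.1 open 42.6 f [ 1.1 -0.3  1. ] grip 0
at [ 500.3 -310.2  112. ] -0.07 tilt [-0.002  0.001 -1.   ]
[[[0.5, 44, 0, 0, -0.05], [0.5, 44, 2, 0, -0.05], [0.5, 43, 4, 0, -0.05], [0.5, 43, 7, 0, -0.05], [0.5, 43, 9, 0, -0.06]]]
[[[0.5, 42, 11, 0, -0.05], [0.5, 41, 13, 0, -0.06], [0.5, 0, 0, 43, 0.0], [0.5, 0, 0, 43, 0.0], [0.5, 0, 0, 0, 0]]]
[[[1.0, 0, 0, 0, 0.0], [1.0, 0, 0, 0, 0], [1.0, 0, 0, 0, 0], [1.0, 0, 0, 0, 0], [1.0, 0, 0, -45, 0.0]]]
[[[1.0, 0, 0, -44, 0.0], [1.0, -41, -16, 0, 0.05], [1.0, -41, -14, 0, 0.05], [1.0, -42, -11, 0, 0.05], [1.0, -42, -9, 0, 0.04]]]
[[[1.0, -43, -8, 0, 0.05], [1.0, -43, -6, 0, 0.04], [1.0, -43, -4, 0, 0.05], [1.0, -44, -1, 0, 0.04], [1.0, 0, 0, 41, 0.0]]]
[[[1.0, 0, 0, 41, 0.0], [1.0, 0, 0, 0, 0], [1.0, 0, 0, 0, 0], [1.0, 0, 0, 0, 0], [1.0, 0, 0, 0, 0]]]
end [ 497.9 -353.    33. ] -0.07
```

>>> {"method": "send_rows", "body": {
  "targets": [
    [[0.5,44,0,0,-0.05],[0.5,44,2,0,-0.05],[0.5,43,4,0,-0.05],[0.5,43,7,0,-0.05],[0.5,43,9,0,-0.06]]
  ]
}}

```text
time: 9.6
tcp_pos: [0.5161, -0.0907, 0.2673]
eef_rot: [1.998, 2.423, 0.001]
force: [2.0, -0.5, -0.1]
opening: 0.0428
gripper_force: 0.0
```

>>> {"method": "send_rows", "body": {
  "targets": [
    [[0.5,42,11,0,-0.05],[0.5,41,13,0,-0.06],[0.5,0,0,10,0],[0.5,0,0,40,0],[0.5,0,0,35,0]]
  ]
}}

```text
time: 10.1
tcp_pos: [0.5222, -0.0059, 0.1812]
eef_rot: [1.863, 2.528, 0.002]
force: [0.3, -0.9, 0.0]
opening: 0.0424
gripper_force: 0.0
```

>>> {"method": "send_rows", "body": {
  "targets": [
    [[0.5,0,0,0,0],[1.0,0,0,0,0],[1.0,0,0,0,0],[1.0,0,0,0,0],[1.0,0,0,-45,0]]
  ]
}}

```text
time: 10.6
tcp_pos: [0.5205, -0.0062, 0.2234]
eef_rot: [-1.861, -2.523, 0.007]
force: [0.6, 0.7, -0.4]
opening: 0.0269
gripper_force: 51.1
```

>>> {"method": "send_rows", "body": {
  "targets": [
    [[1.0,0,0,-44,0],[1.0,-41,-16,0,0.05],[1.0,-41,-14,0,0.05],[1.0,-42,-11,0,0.05],[1.0,-42,-9,0,0.04]]
  ]
}}

```text
time: 11.1
tcp_pos: [0.5101, -0.1811, 0.2724]
eef_rot: [2.096, 2.336, 0.002]
force: [0.9, 0.7, -0.3]
opening: 0.0271
gripper_force: 51.2
```

>>> {"method": "send_rows", "body": {
  "targets": [
    [[1.0,-43,-8,0,0.05],[1.0,-43,-6,0,0.04],[1.0,-43,-4,0,0.05],[1.0,-44,-1,0,0.04],[1.0,0,0,0,0]]
  ]
}}

```text
time: 11.6
tcp_pos: [0.4974, -0.3578, 0.2715]
eef_rot: [2.302, 2.134, -0.001]
force: [-0.9, 1.3, -0.9]
opening: 0.0269
gripper_force: 51.3
```

```bash
python3 plan.py '498 -353 115 -.07 1' '498 -353 33 -.07 1'
```

```text
t 11.6 open 26.9 f [-0.9  1.3 -0.9] grip 51
at [ 497.4 -357.8  116.5] -0.076 tilt [ 0.001 -0.002 -1.   ]
[[[1.0, 5, 0, 1, -0.01], [1.0, 0, 0, 41, 0.0], [1.0, 0, 0, 41, 0.0], [1.0, 0, 0, 0, 0], [1.0, 0, 0, 0, 0]]]
end [ 497.8 -352.8   33.5] -0.066
```

>>> {"method": "send_rows", "body": {
  "targets": [
    [[1.0,0,0,40,0],[1.0,0,0,35,0],[1.0,0,0,9,0],[1.0,0,0,0,0],[0.5,0,0,0,0]]
  ]
}}

```text
time: 12.1
tcp_pos: [0.4988, -0.3533, 0.1887]
eef_rot: [2.296, 2.141, 0.001]
force: [0.0, -0.2, 0.1]
opening: 0.0401
gripper_force: 0.0
```

>>> {"method": "send_rows", "body": {
  "targets": [
    [[0.5,0,0,0,0],[0.5,0,0,0,0],[0.5,0,0,-40,0],[0.5,0,0,-40,0],[0.5,0,0,0,0]]
  ]
}}

```text
time: 12.6
tcp_pos: [0.4992, -0.354, 0.2736]
eef_rot: [2.291, 2.136, 0.003]
force: [0.5, -0.4, 0.8]
opening: 0.0425
gripper_force: 0.0
```

```bash
python3 look.py; python3 plan.py '443 267 112 -.2 .4' '443 267 29 -.2 .4 1' '443 267 29 -.2 1 3' '443 267 115 -.2 1'
```

```text
yellow 0.5012 -0.3059 -0.038 1.13 [425.0, 198.0]
blue 0.5494 0.2686 -0.167 0.34 [231.0, 180.0]
blue 0.5289 -0.0569 -0.03 0.35 [339.0, 188.0]
blue 0.5085 0.3201 0.261 0.28 [214.0, 194.0]
blue 0.4433 0.3807 -0.366 0.28 [193.0, 215.0]
blue 0.4433 0.2668 -0.117 0.27 [231.0, 216.0]
t 12.7 open 42.3 f [ 0.1 -0.4 -0.5] grip 0
at [ 498.5 -353.5  113.4] -0.07 tilt [ 0.003 -0.002 -1.   ]
[[[0.4, 44, -7, 0, 0.01], [0.4, 44, -7, 0, 0.01], [0.4, 44, -8, 0, 0.01], [0.4, 44, -8, 0, 0.01], [0.4, 44, -9, 0, 0.01]]]
[[[0.4, 43, -9, 0, 0.01], [0.4, 43, -10, 0, 0.01], [0.4, 43, -10, 0, 0.01], [0.4, 43, -11, 0, 0.01], [0.4, 43, -11, 0, 0.01]]]
[[[0.4, 43, -11, 0, 0.01], [0.4, 43, -12, 0, 0.01], [0.4, 43, -12, 1, 0.01], [0.4, 43, -13, 0, 0.0], [0.4, 0, 0, 42, 0.0]]]
[[[0.4, 0, 0, 41, 0.0], [0.4, 0, 0, 0, 0], [1.0, 0, 0, 0, 0.0], [1.0, 0, 0, 0, 0], [1.0, 0, 0, 0, 0]]]
[[[1.0, 0, 0, 0, 0], [1.0, 0, 0, -43, 0.0], [1.0, 0, 0, -43, 0.0], [1.0, 0, 0, 0, 0], [1.0, 0, 0, 0, 0]]]
end [443.4 267.1 115.4] -0.2
```

>>> {"method": "send_rows", "body": {
  "targets": [
    [[0.4,44,-7,0,0.01],[0.4,44,-7,0,0.01],[0.4,44,-8,0,0.01],[0.4,44,-8,0,0.01],[0.4,44,-9,0,0.01]]
  ]
}}

```text
time: 13.2
tcp_pos: [0.4784, -0.129, 0.2655]
eef_rot: [-2.351, -2.082, 0.001]
force: [0.8, 0.4, 0.5]
opening: 0.0512
gripper_force: 0.0
```

>>> {"method": "send_rows", "body": {
  "targets": [
    [[0.4,43,-9,0,0.01],[0.4,43,-10,0,0.01],[0.4,43,-10,0,0.01],[0.4,43,-11,0,0.01],[0.4,43,-11,0,0.01]]
  ]
}}

```text
time: 13.7
tcp_pos: [0.4578, 0.091, 0.2657]
eef_rot: [-2.402, -2.024, 0.002]
force: [0.2, 0.1, 0.5]
opening: 0.0512
gripper_force: 0.0
```

>>> {"method": "send_rows", "body": {
  "targets": [
    [[0.4,43,-11,0,0.0],[0.4,43,-12,0,0.0],[0.4,43,-12,1,0.0],[0.4,43,-13,0,0.0],[0.4,0,0,0,0]]
  ]
}}

```text
time: 14.2
tcp_pos: [0.4392, 0.2709, 0.2642]
eef_rot: [-2.396, -2.03, 0.002]
force: [-0.0, -0.9, -1.7]
opening: 0.0513
gripper_force: 0.0
```

```bash
python3 look.py | grep blue; python3 plan.py '443 267 29 -.16 .4 1' '443 267 29 -.16 1 3' '443 267 115 -.16 1' '515 91 115 .12 1'
```

```text
blue 0.5493 0.2686 -0.121 0.25 [231.0, 180.0]
blue 0.5294 -0.0572 -0.071 0.35 [339.0, 188.0]
blue 0.5087 0.3202 0.271 0.62 [212.0, 193.0]
blue 0.4433 0.2669 -0.164 0.27 [231.0, 215.0]
t 14.3 open 51.3 f [-0.   0.   0.4] grip 0
at [439.9 267.7 109.5] -0.168 tilt [-0.002 -0.001 -1.   ]
[[[0.4, 0, 2, 40, -0.0], [0.4, 0, 1, 40, -0.01], [0.4, 0, 0, 0, 0], [1.0, 0, 0, 0, 0.0], [1.0, 0, 0, 0, 0]]]
[[[1.0, 0, 0, 0, 0], [1.0, 0, 0, 0, 0], [1.0, 0, 0, -43, 0.0], [1.0, 0, 0, -43, 0.0], [1.0, -33, 20, 0, -0.06]]]
[[[1.0, -34, 18, 0, -0.05], [1.0, -34, 16, 0, -0.06], [1.0, -35, 14, 0, -0.05], [1.0, -36, 12, 0, -0.06], [1.0, 0, 0, 0, 0]]]
end [515.   91.1 115.5] 0.122
```

>>> {"method": "send_rows", "body": {
  "targets": [
    [[0.4,0,3,40,0],[0.4,0,0,35,0],[0.4,0,0,5,0],[0.4,0,0,0,0],[1.0,0,0,0,0]]
  ]
}}

```text
time: 14.8
tcp_pos: [0.4441, 0.2662, 0.1874]
eef_rot: [2.403, 2.024, 0.003]
force: [0.3, 0.2, -0.1]
opening: 0.0379
gripper_force: 0.0
```

>>> {"method": "send_rows", "body": {
  "targets": [
    [[1.0,0,0,0,0],[1.0,0,0,0,0],[1.0,0,0,0,0],[1.0,0,0,-43,0],[1.0,0,0,-43,0]]
  ]
}}

```text
time: 15.3
tcp_pos: [0.443, 0.2662, 0.2728]
eef_rot: [-2.402, -2.025, 0.002]
force: [1.8, 1.0, -0.6]
opening: 0.0268
gripper_force: 49.4
```

```bash
python3 plan.py '443 267 115 -.16 1'  '506 93 115 .12 1 1' '506 93 27 .12 1 2' '506 93 27 .12 .5 3' '506 93 110 .12 .5' '549 268 110 -.13 .4'
```

```text
t 15.3 open 26.8 f [ 1.8  1.  -0.6] grip 49
at [443.  266.2 117.8] -0.17 tilt [-0.001 -0.001 -1.   ]
[[[1.0, 1, 0, 3, -0.01], [1.0, -32, 18, 0, -0.06], [1.0, -34, 16, 0, -0.05], [1.0, -34, 14, 0, -0.06], [1.0, -35, 12, 0, -0.05]]]
[[[1.0, -36, 11, 0, -0.06], [1.0, 0, 0, 0, 0], [1.0, 0, 0, 44, 0.0], [1.0, 1, 0, 44, 0.0], [1.0, 0, 0, 0, 0]]]
[[[1.0, 0, 0, 0, 0], [0.5, 0, 0, 0, 0.0], [0.5, 0, 0, 0, 0], [0.5, 0, 0, 0, 0], [0.5, 0, 0, 0, 0]]]
[[[0.5, 0, 0, -42, 0.0], [0.5, 0, 0, -41, 0.0], [0.4, 42, 16, 0, 0.06], [0.4, 43, 13, 0, 0.06], [0.4, 44, 11, 0, 0.07]]]
[[[0.4, 44, 8, 0, 0.06], [0.4, 0, 0, 0, 0], [0.4, 0, 0, 0, 0], [0.4, 0, 0, 0, 0], [0.4, 0, 0, 0, 0]]]
end [549.4 268.2 109.8] -0.13
```

>>> {"method": "send_rows", "body": {
  "targets": [
    [[1.0,1,0,3,-0.01],[1.0,-32,18,0,-0.06],[1.0,-34,16,0,-0.05],[1.0,-34,14,0,-0.06],[1.0,-35,12,0,-0.05]]
  ]
}}

```text
time: 15.8
tcp_pos: [0.4937, 0.1268, 0.2695]
eef_rot: [2.15, 2.29, 0.002]
force: [0.8, 1.0, -0.0]
opening: 0.0267
gripper_force: 49.5
```

>>> {"method": "send_rows", "body": {
  "targets": [
    [[1.0,-36,11,0,-0.06],[1.0,0,0,0,0],[1.0,0,0,40,0],[1.0,0,0,25,0],[1.0,0,0,0,0]]
  ]
}}

```text
time: 16.3
tcp_pos: [0.5052, 0.0929, 0.2007]
eef_rot: [-2.082, -2.348, 0.006]
force: [-0.6, -0.8, -0.8]
opening: 0.0271
gripper_force: 49.5
```

```bash
python3 plan.py '506 93 28 .12 1 1' '506 93 28 .12 .5 3' '506 93 110 .12 .5' '549 268 110 -.13 .4'
```

```text
t 16.3 open 27.1 f [-0.6 -0.8 -0.8] grip 49
at [505.2  92.9  45.7] 0.12 tilt [-0.005 -0.001 -1.   ]
[[[1.0, 0, 1, 18, -0.0], [1.0, 0, 0, 0, 0], [0.5, 0, 0, 0, -0.0], [0.5, 0, 0, 0, 0], [0.5, 0, 0, 0, 0]]]
[[[0.5, 0, 0, 0, 0], [0.5, 0, 0, -41, -0.0], [0.5, 0, 0, -41, -0.0], [0.4, 34, 13, 0, 0.05], [0.4, 34, 11, 0, 0.05]]]
[[[0.4, 35, 9, 0, 0.05], [0.4, 35, 7, 0, 0.05], [0.4, 36, 6, 0, 0.05], [0.4, 0, 0, 0, 0], [0.4, 0, 0, 0, 0]]]
end [548.9 268.3 109.7] -0.13
```

>>> {"method": "send_rows", "body": {
  "targets": [
    [[1.0,0,0,15,0],[1.0,0,0,3,0],[1.0,0,0,0,0],[0.5,0,0,0,0],[0.5,0,0,0,0]]
  ]
}}

```text
time: 16.8
tcp_pos: [0.5069, 0.0929, 0.1866]
eef_rot: [2.084, 2.35, 0.002]
force: [-0.2, 0.9, 0.0]
opening: 0.0428
gripper_force: 0.0
```

>>> {"method": "send_rows", "body": {
  "targets": [
    [[0.5,0,0,0,0],[0.5,0,0,-41,0],[0.5,0,0,-41,0],[0.4,34,13,0,0.05],[0.4,34,11,0,0.05]]
  ]
}}

```text
time: 17.3
tcp_pos: [0.5247, 0.1632, 0.27]
eef_rot: [2.202, 2.238, 0.005]
force: [1.1, 0.9, -0.7]
opening: 0.0511
gripper_force: 0.0
```

>>> {"method": "send_rows", "body": {
  "targets": [
    [[0.4,35,9,0,0.05],[0.4,35,7,0,0.05],[0.4,36,6,0,0.05],[0.4,0,0,0,0],[0.4,0,0,0,0]]
  ]
}}

```text
time: 17.8
tcp_pos: [0.5491, 0.2688, 0.2674]
eef_rot: [-2.359, -2.074, 0.001]
force: [0.5, -0.4, 0.0]
opening: 0.0514
gripper_force: 0.0
```

```bash
python3 look.py | grep blue; python3 plan.py '549 268 29 -.13 .4 1' '549 268 29 -.13 1 3' '549 268 115 -.13 1' '512 43.5 115 .12 1' '512 43.5 45 .12 1'
```

```text
blue 0.5495 0.2686 -0.154 0.22 [231.0, 180.0]
blue 0.5295 -0.0571 -0.047 0.36 [339.0, 188.0]
blue 0.5068 0.0923 0.162 0.36 [289.0, 195.0]
t 17.9 open 51.2 f [0.1 0.5 0.1] grip 0
at [549.1 267.6 112.7] -0.13 tilt [-0. -0. -1.]
[[[0.4, 0, 0, 42, 0.0], [0.4, 0, 0, 42, 0.0], [0.4, 0, 0, 0, 0], [1.0, 0, 0, 0, 0.0], [1.0, 0, 0, 0, 0]]]
[[[1.0, 0, 0, 0, 0], [1.0, 0, 0, 0, 0], [1.0, 0, 0, -43, 0.0], [1.0, 0, 0, -43, 0.0], [1.0, -38, -1, 0, -0.04]]]
[[[1.0, -38, -3, 0, -0.04], [1.0, -37, -4, 0, -0.04], [1.0, -37, -6, 0, -0.04], [1.0, -37, -7, 0, -0.04], [1.0, -37, -9, 0, -0.05]]]
[[[1.0, 0, 0, 35, 0.0], [1.0, 0, 0, 35, 0.0], [1.0, 0, 0, 0, 0], [1.0, 0, 0, 0, 0], [1.0, 0, 0, 0, 0]]]
end [512.3  44.   44.7] 0.12
```

>>> {"method": "send_rows", "body": {
  "targets": [
    [[0.4,0,0,40,0],[0.4,0,0,35,0],[0.4,0,0,8,0],[0.4,0,0,0,0],[1.0,0,0,0,0]]
  ]
}}

```text
time: 18.4
tcp_pos: [0.5497, 0.2679, 0.1867]
eef_rot: [2.361, 2.071, 0.003]
force: [0.2, -0.3, -0.4]
opening: 0.038
gripper_force: 0.0
```

>>> {"method": "send_rows", "body": {
  "targets": [
    [[1.0,0,0,0,0],[1.0,0,0,0,0],[1.0,0,0,0,0],[1.0,0,0,-43,0],[1.0,0,0,-43,0]]
  ]
}}

```text
time: 18.9
tcp_pos: [0.5488, 0.268, 0.2717]
eef_rot: [-2.361, -2.072, 0.002]
force: [0.8, -0.6, -0.2]
opening: 0.0272
gripper_force: 49.4
```

>>> {"method": "send_rows", "body": {
  "targets": [
    [[1.0,-38,-1,0,-0.04],[1.0,-38,-3,0,-0.04],[1.0,-37,-4,0,-0.04],[1.0,-37,-6,0,-0.04],[1.0,-37,-7,0,-0.04]]
  ]
}}

```text
time: 19.4
tcp_pos: [0.5184, 0.0808, 0.2719]
eef_rot: [2.139, 2.299, 0.002]
force: [0.4, -0.0, -0.6]
opening: 0.0275
gripper_force: 49.5
```

>>> {"method": "send_rows", "body": {
  "targets": [
    [[1.0,-37,-9,0,-0.05],[1.0,0,0,0,0],[1.0,0,0,40,0],[1.0,0,0,30,0],[1.0,0,0,0,0]]
  ]
}}

```text
time: 19.9
tcp_pos: [0.5111, 0.0448, 0.1977]
eef_rot: [-2.082, -2.348, 0.006]
force: [-0.6, -0.2, -0.1]
opening: 0.0269
gripper_force: 49.5
```

```bash
python3 plan.py '512 43.5 28 .12 1 1' '512 43.5 28 .12 .5 3' '512 43.5 110 .12 .5' '508.5 320 110 .26 .4'
```

```text
t 19.9 open 26.9 f [-0.6 -0.2 -0.1] grip 49
at [511.1  44.8  42.7] 0.12 tilt [-0.005 -0.    -1.   ]
[[[1.0, -1, 1, 15, -0.0], [1.0, 0, 0, 0, 0], [0.5, 0, 0, 0, -0.0], [0.5, 0, 0, 0, 0], [0.5, 0, 0, 0, 0]]]
[[[0.5, 0, 0, 0, 0], [0.5, 0, 0, -41, -0.0], [0.5, 0, 0, -41, -0.0], [0.4, 39, 4, 0, -0.02], [0.4, 39, 5, 0, -0.02]]]
[[[0.4, 39, 6, 0, -0.02], [0.4, 39, 7, 0, -0.02], [0.4, 39, 7, 0, -0.02], [0.4, 39, 8, 0, -0.02], [0.4, 38, 9, 0, -0.02]]]
end [508.9 320.  109.7] 0.26
```

>>> {"method": "send_rows", "body": {
  "targets": [
    [[1.0,0,0,13,0],[1.0,0,0,3,0],[1.0,0,0,0,0],[0.5,0,0,0,0],[0.5,0,0,0,0]]
  ]
}}

```text
time: 20.4
tcp_pos: [0.5127, 0.0446, 0.1856]
eef_rot: [2.084, 2.35, 0.002]
force: [-0.2, 0.0, 0.7]
opening: 0.0422
gripper_force: 0.0
```

>>> {"method": "send_rows", "body": {
  "targets": [
    [[0.5,0,0,0,0],[0.5,0,0,-41,0],[0.5,0,0,-41,0],[0.4,39,4,0,-0.02],[0.4,39,5,0,-0.02]]
  ]
}}

```text
time: 20.9
tcp_pos: [0.5117, 0.1234, 0.2688]
eef_rot: [2.038, 2.388, 0.005]
force: [-0.5, 0.5, -0.5]
opening: 0.0509
gripper_force: 0.0
```

>>> {"method": "send_rows", "body": {
  "targets": [
    [[0.4,39,6,0,-0.02],[0.4,39,7,0,-0.02],[0.4,39,7,0,-0.02],[0.4,39,8,0,-0.02],[0.4,38,9,0,-0.02]]
  ]
}}

```text
time: 21.4
tcp_pos: [0.5086, 0.3223, 0.267]
eef_rot: [1.913, 2.491, 0.001]
force: [1.1, 0.3, 0.7]
opening: 0.0512
gripper_force: 0.0
```

```bash
python3 look.py | grep blue; python3 plan.py '508.5 320 29 .26 .4 1' '508.5 320 29 .26 1 3' '508.5 320 115 .26 1' '519 -7 115 .12 1' '519 -7 45 .12 1'
```

```text
blue 0.5295 -0.0567 -0.043 0.33 [339.0, 188.0]
blue 0.5085 0.32 0.256 0.34 [214.0, 194.0]
blue 0.5128 0.0455 0.052 0.85 [305.0, 193.0]
blue 0.5063 0.0915 0.051 0.82 [289.0, 195.0]
t 21.5 open 51.2 f [-0.1 -1.3 -0.4] grip 0
at [508.4 324.4 111.4] 0.264 tilt [ 0.     0.001 -1.   ]
[[[0.4, -2, -1, 41, 0.0], [0.4, -2, 0, 41, 0.0], [0.4, 0, 0, 0, 0], [1.0, 0, 0, 0, 0.0], [1.0, 0, 0, 0, 0]]]
[[[1.0, 0, 0, 0, 0], [1.0, 0, 0, 0, 0], [1.0, 0, 0, -43, 0.0], [1.0, 0, 0, -43, 0.0], [1.0, -40, -9, 0, 0.02]]]
[[[1.0, -40, -9, 0, 0.02], [1.0, -40, -8, 0, 0.02], [1.0, -40, -7, 0, 0.02], [1.0, -41, -6, 0, 0.02], [1.0, -41, -5, 0, 0.01]]]
[[[1.0, -40, -5, 0, 0.02], [1.0, -41, -5, 0, 0.01], [1.0, 0, 0, 35, 0.0], [1.0, 0, 0, 35, 0.0], [1.0, 0, 0, 0, 0]]]
end [518.7  -7.3  45.4] 0.124
```

>>> {"method": "send_rows", "body": {
  "targets": [
    [[0.4,-2,0,40,0],[0.4,0,0,35,0],[0.4,0,0,7,0],[0.4,0,0,0,0],[1.0,0,0,0,0]]
  ]
}}

```text
time: 22.0
tcp_pos: [0.51, 0.3187, 0.1867]
eef_rot: [1.915, 2.49, 0.003]
force: [0.6, 0.2, 0.5]
opening: 0.0379
gripper_force: 0.0
```

>>> {"method": "send_rows", "body": {
  "targets": [
    [[1.0,0,0,0,0],[1.0,0,0,0,0],[1.0,0,0,0,0],[1.0,0,0,-43,0],[1.0,0,0,-43,0]]
  ]
}}

```text
time: 22.5
tcp_pos: [0.5091, 0.3184, 0.2718]
eef_rot: [-1.915, -2.49, 0.002]
force: [1.6, 1.1, 0.5]
opening: 0.0275
gripper_force: 49.4
```

>>> {"method": "send_rows", "body": {
  "targets": [
    [[1.0,-40,-9,0,0.02],[1.0,-40,-9,0,0.02],[1.0,-40,-8,0,0.02],[1.0,-40,-7,0,0.02],[1.0,-41,-6,0,0.02]]
  ]
}}

```text
time: 23.0
tcp_pos: [0.5151, 0.1125, 0.272]
eef_rot: [2.037, 2.39, 0.003]
force: [0.9, 0.1, -0.3]
opening: 0.0268
gripper_force: 49.5
```

>>> {"method": "send_rows", "body": {
  "targets": [
    [[1.0,-41,-5,0,0.01],[1.0,-40,-5,0,0.02],[1.0,-40,-5,0,0.01],[1.0,0,0,0,0],[1.0,0,0,35,0]]
  ]
}}

```text
time: 23.5
tcp_pos: [0.5197, -0.0091, 0.2406]
eef_rot: [2.082, 2.343, 0.01]
force: [1.2, 0.6, -0.5]
opening: 0.027
gripper_force: 49.5
```

```bash
python3 plan.py '519 -7 28 .12 1 1' '519 -7 28 .12 .5 3' '519 -7 110 .12 .5' '428 4.5 110 1.7 .5'
```

```text
t 23.5 open 27.0 f [ 1.2  0.6 -0.5] grip 49
at [519.7  -9.1  85.6] 0.118 tilt [ 0.009 -0.    -1.   ]
[[[1.0, 1, 0, 29, -0.0], [1.0, 1, 0, 29, -0.0], [1.0, 0, 0, 0, 0], [0.5, 0, 0, 0, -0.0], [0.5, 0, 0, 0, 0]]]
[[[0.5, 0, 0, 0, 0], [0.5, 0, 0, 0, 0], [0.5, 0, 0, -41, -0.0], [0.5, 0, 0, -41, -0.0], [0.5, 2, -7, 0, -0.12]]]
[[[0.5, 3, -7, 0, -0.12], [0.5, 3, -6, 0, -0.12], [0.5, 4, -6, 0, -0.12], [0.5, 5, -5, 0, -0.12], [0.5, 5, -5, 0, -0.12]]]
[[[0.5, 6, -4, 0, -0.12], [0.5, 6, -3, 0, -0.12], [0.5, 7, -3, 0, -0.12], [0.5, 7, -2, 0, -0.13], [0.5, 7, -1, 0, -0.12]]]
[[[0.5, 7, 0, 0, -0.13], [0.5, 6, 1, 0, -0.12], [0.5, 0, 0, 0, 0], [0.5, 0, 0, 0, 0], [0.5, 0, 0, 0, 0]]]
end [428.4   4.6 109.6] 1.698
```

>>> {"method": "send_rows", "body": {
  "targets": [
    [[1.0,1,0,35,0],[1.0,1,0,16,0],[1.0,0,0,3,0],[1.0,0,0,0,0],[1.0,0,0,0,0]]
  ]
}}

```text
time: 24.0
tcp_pos: [0.5181, -0.0056, 0.1825]
eef_rot: [2.083, 2.35, 0.002]
force: [0.2, -0.6, -0.5]
opening: 0.0272
gripper_force: 53.2
```

>>> {"method": "send_rows", "body": {
  "targets": [
    [[0.5,0,0,0,0],[0.5,0,0,0,0],[0.5,0,0,0,0],[0.5,0,0,-41,0],[0.5,0,0,-41,0]]
  ]
}}

```text
time: 24.5
tcp_pos: [0.5173, -0.0059, 0.2637]
eef_rot: [-2.083, -2.349, 0.003]
force: [1.4, -0.5, 0.4]
opening: 0.0423
gripper_force: 0.0
```

```bash
python3 -c "
from plant import ctrl;s=ctrl.state();print(s['q'].round(3))"; python3 plan.py '428 4.5 110 1.698 .4'; python3 plan.py '428 4.5 110 -1.444 .4'
```

```text
[-0.011  0.004 -0.182  1.387 -0.     1.439]
t 24.5 open 42.3 f [ 1.4 -0.5  0.4] grip 0
at [517.3  -5.9 108.7] 0.12 tilt [-0.003  0.    -1.   ]
[[[0.4, 2, -7, 0, -0.12], [0.4, 2, -6, 0, -0.12], [0.4, 3, -6, 0, -0.12], [0.4, 4, -6, 0, -0.12], [0.4, 5, -5, 0, -0.12]]]
[[[0.4, 5, -5, 0, -0.12], [0.4, 6, -4, 0, -0.12], [0.4, 6, -3, 0, -0.12], [0.4, 6, -3, 0, -0.12], [0.4, 7, -2, 0, -0.12]]]
[[[0.4, 7, -1, 0, -0.13], [0.4, 7, 0, -1, -0.12], [0.4, 6, 1, 0, -0.13], [0.4, 0, 0, 0, 0], [0.4, 0, 0, 0, 0]]]
end [428.3   4.5 109.7] 1.7
t 24.5 open 42.3 f [ 1.4 -0.5  0.4] grip 0
at [517.3  -5.9 108.7] 0.12 tilt [-0.003  0.    -1.   ]
[[[0.4, 2, -7, 0, 0.12], [0.4, 1, -7, 0, 0.12], [0.4, 0, -7, 0, 0.12], [0.4, -1, -7, 0, 0.12], [0.4, -2, -7, 0, 0.12]]]
[[[0.4, -2, -6, 0, 0.12], [0.4, -3, -6, 0, 0.12], [0.4, -4, -6, 0, 0.12], [0.4, -5, -5, 0, 0.12], [0.4, -5, -4, 0, 0.12]]]
[[[0.4, -6, -4, 0, 0.12], [0.4, -6, -3, -1, 0.12], [0.4, -6, -3, 0, 0.12], [0.4, 0, 0, 0, 0], [0.4, 0, 0, 0, 0]]]
end [428.    4.7 109.7] -1.44
```

>>> {"method": "send_rows", "body": {
  "targets": [
    [[0.4,2,-7,0,-0.12],[0.4,2,-6,0,-0.12],[0.4,3,-6,0,-0.12],[0.4,4,-6,0,-0.12],[0.4,5,-5,0,-0.12]]
  ]
}}

```text
time: 25.0
tcp_pos: [0.4833, -0.0015, 0.2637]
eef_rot: [1.29, 2.865, 0.0]
force: [-0.5, -0.2, -0.3]
opening: 0.0513
gripper_force: 0.0
```

>>> {"method": "send_rows", "body": {
  "targets": [
    [[0.4,5,-5,0,-0.12],[0.4,6,-4,0,-0.12],[0.4,6,-3,0,-0.12],[0.4,6,-3,0,-0.12],[0.4,7,-2,0,-0.12]]
  ]
}}

```text
time: 25.5
tcp_pos: [0.4485, 0.0018, 0.2638]
eef_rot: [0.385, 3.118, 0.0]
force: [-0.1, -0.5, -0.5]
opening: 0.0512
gripper_force: 0.0
```

>>> {"method": "send_rows", "body": {
  "targets": [
    [[0.4,7,-1,0,-0.13],[0.4,7,0,0,-0.12],[0.4,6,1,0,-0.13],[0.4,0,0,0,0],[0.4,0,0,0,0]]
  ]
}}

```text
time: 26.0
tcp_pos: [0.429, 0.0044, 0.2638]
eef_rot: [-0.197, 3.135, -0.0]
force: [0.1, -0.2, 0.4]
opening: 0.0513
gripper_force: 0.0
```

```bash
python3 plan.py '428 4.5 34 1.698 .4'; python3 look.py; python3 - <<'E'
from h import *
grab('scene','s3.png');grab('top','t3.png');a=[cv2.imread('pics/'+x) for x in('s3.png','t3.png')]
cv2.imwrite('pics/m3.png',np.vstack([cv2.resize(a[0][130:290,190:430],(720,300),interpolation=cv2.INTER_CUBIC),cv2.resize(a[1][150:250,250:490],(720,300),interpolation=cv2.INTER_CUBIC)]))
E
```

```text
t 26.0 open 51.3 f [ 0.1 -0.2  0.4] grip 0
at [429.    4.4 108.8] 1.696 tilt [ 0.001 -0.    -1.   ]
[[[0.4, 0, 0, 37, -0.0], [0.4, 1, 0, 38, -0.0], [0.4, 0, 0, 0, 0], [0.4, 0, 0, 0, 0], [0.4, 0, 0, 0, 0]]]
end [428.    4.3  33.8] 1.696
yellow 0.501 -0.3065 -0.03 1.14 [426.0, 198.0]
blue 0.4433 0.3808 -0.336 0.29 [193.0, 215.0]
```

View pics/m3.png

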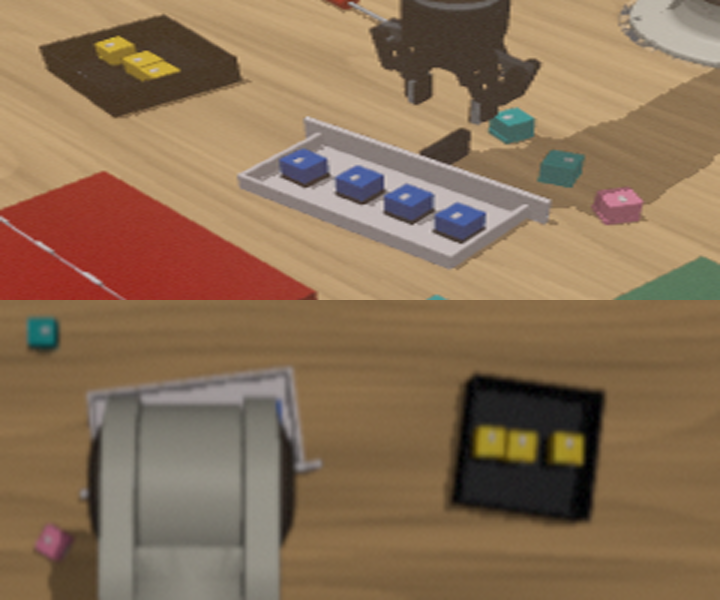

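All four blues are upright in the drawer and the three yellows are in the bin. The gripper stands over the fin, so I'll pinch it now.

>>> {"method": "send_rows", "body": {
  "targets": [
    [[0.4,0,0,35,0],[0.4,0,0,30,0],[0.4,0,0,10,0],[0.4,0,0,0,0],[1.0,0,0,0,0]]
  ],
  "grip_force": 60
}}

```text
time: 26.7
tcp_pos: [0.4292, 0.0044, 0.1898]
eef_rot: [-0.202, 3.134, -0.0]
force: [0.0, 0.2, -0.5]
opening: 0.038
gripper_force: 0.0
```

>>> {"method": "send_rows", "body": {
  "targets": [
    [[1.0,0,0,0,0],[1.0,0,0,0,0],[1.0,0,0,0,0],[1.0,0,0,0,0],[1.0,0,0,0,0]]
  ]
}}

```text
time: 27.2
tcp_pos: [0.4293, 0.0044, 0.1901]
eef_rot: [-0.203, 3.133, -0.0]
force: [-0.8, -1.2, 5.7]
opening: 0.009
gripper_force: 59.9
```

```bash
sed 's/\/45,/\/12,/; s/\/.13)/\/.04)/' plan.py > plans.py; python3 plans.py '490 4 33.5 1.561 1' '540 0 33.5 1.561 1'
```

```text
t 27.2 open 9.0 f [-0.8 -1.2  5.7] grip 60
at [429.3   4.4  35.1] 1.7 tilt [ 0.002 -0.    -1.   ]
[[[1.0, -10, -1, 0, 0.02], [1.0, -10, -1, 0, 0.02], [1.0, -10, -1, 0, 0.02], [1.0, -10, -1, 1, 0.03], [1.0, -10, -1, 0, 0.02]]]
[[[1.0, -10, 0, 1, 0.03], [1.0, -10, -1, 0, -0.0], [1.0, -10, -1, 0, -0.0], [1.0, -10, 0, 0, -0.0], [1.0, -10, -1, 0, -0.0]]]
[[[1.0, -11, 0, 0, -0.0], [1.0, 0, 0, 0, 0], [1.0, 0, 0, 0, 0], [1.0, 0, 0, 0, 0], [1.0, 0, 0, 0, 0]]]
end [5.405e+02 5.000e-01 3.310e+01] 1.56
```

>>> {"method": "send_rows", "body": {
  "targets": [
    [[1.0,-10,-1,0,0.02],[1.0,-10,-1,0,0.02],[1.0,-10,-1,0,0.02],[1.0,-10,-1,0,0.03],[1.0,-10,-1,0,0.02]]
  ]
}}

```text
time: 27.7
tcp_pos: [0.4791, 0.004, 0.1901]
eef_rot: [0.029, -3.141, -0.001]
force: [-9.0, 2.3, 12.7]
opening: 0.0091
gripper_force: 60.6
```

>>> {"method": "send_rows", "body": {
  "targets": [
    [[1.0,-10,0,0,0.03],[1.0,-10,-1,0,0],[1.0,-5,0,0,0],[1.0,0,0,0,0],[1.0,0,0,0,0]]
  ]
}}

```text
time: 28.2
tcp_pos: [0.5045, 0.0028, 0.1901]
eef_rot: [0.017, 3.14, 0.0]
force: [-0.7, 1.1, 5.9]
opening: 0.009
gripper_force: 59.9
```

```bash
python3 plans.py '540 0 34 1.561 1'; python3 - <<'E'
from h import *
fs=grab('scene','s4.png');ft=grab('top','t4.png');a=[cv2.imread('pics/'+x) for x in('s4.png','t4.png')]
cv2.imwrite('pics/m4.png',np.vstack([cv2.resize(a[0][150:300,190:410],(770,300),interpolation=cv2.INTER_CUBIC),cv2.resize(a[1][120:220,260:380],(770,300),interpolation=cv2.INTER_CUBIC)]))
E
```

```text
t 28.2 open 9.0 f [-0.7  1.1  5.9] grip 60
at [504.5   2.8  35.1] 1.56 tilt [ 0.002  0.    -1.   ]
[[[1.0, -12, -1, 0, -0.0], [1.0, -12, -1, 1, -0.0], [1.0, -11, 0, 0, -0.0], [1.0, 0, 0, 0, 0], [1.0, 0, 0, 0, 0]]]
end [5.395e+02 4.000e-01 3.410e+01] 1.56
```

View pics/m4.png

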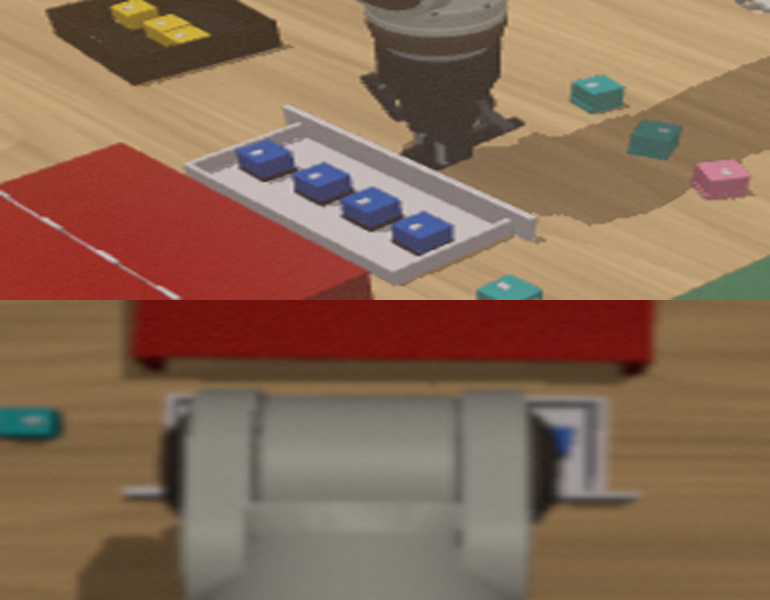

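```bash
python3 - <<'E'
from h import *
f=ctrl.grab_frame('top')
q=lambda u,v,z:pix2w(f,260+(u+.5)/6.4167-.5,120+(v-300+.5)/3-.5,z).round(4)
print(q(122,492,.04),q(638,497,.04),q(165,398,.025),q(605,400,.025)); print('roof',q(132,357,.068),q(652,362,.068))
E
```

```text
[0.5394 0.1234 0.04  ] [ 0.537  -0.1161  0.04  ] [0.6375 0.1068 0.025 ] [ 0.6374 -0.1014  0.025 ]
roof [0.6694 0.1186 0.068 ] [ 0.6665 -0.1197  0.068 ]
```

>>> {"method": "send_rows", "body": {
  "targets": [
    [[1.0,-8,-2,0,0],[1.0,-8,-1,0,0],[1.0,-8,0,0,0],[1.0,-8,0,0,0],[1.0,-8,0,0,0]]
  ]
}}

```text
time: 28.85
tcp_pos: [0.544, -0.0006, 0.1902]
eef_rot: [-0.017, -3.141, -0.0]
force: [-9.6, -0.1, 11.0]
opening: 0.009
gripper_force: 60.6
```

>>> {"method": "send_rows", "body": {
  "targets": [
    [[1.0,-8,0,0,0],[1.0,-8,0,0,0],[1.0,-8,0,0,0],[1.0,-8,0,0,0],[1.0,-8,0,0,0]]
  ]
}}

```text
time: 29.35
tcp_pos: [0.5839, -0.001, 0.1901]
eef_rot: [-0.017, -3.141, -0.0]
force: [-8.6, 0.2, 10.8]
opening: 0.0094
gripper_force: 60.5
```

>>> {"method": "send_rows", "body": {
  "targets": [
    [[1.0,-8,0,0,0],[1.0,-8,0,0,0],[1.0,-8,0,0,0],[1.0,-4,0,0,0],[1.0,0,0,0,0]]
  ]
}}

```text
time: 29.85
tcp_pos: [0.6124, -0.0013, 0.1902]
eef_rot: [0.017, 3.141, -0.0]
force: [-3.0, -0.2, 6.8]
opening: 0.0086
gripper_force: 60.0
```

```bash
python3 plans.py '628 0 35 1.56 1'
```

```text
t 29.9 open 8.6 f [-3.  -0.2  6.8] grip 60
at [612.4  -1.3  35.2] 1.56 tilt [ 0.001 -0.    -1.   ]
[[[1.0, -8, 1, 0, -0.0], [1.0, -8, 0, 0, -0.0], [1.0, 0, 0, 0, 0], [1.0, 0, 0, 0, 0], [1.0, 0, 0, 0, 0]]]
end [ 6.285e+02 -5.000e-01  3.520e+01] 1.56
```

>>> {"method": "send_rows", "body": {
  "targets": [
    [[1.0,-4,0,0,0],[1.0,-4,0,0,0],[1.0,-3,0,0,0],[1.0,-2,0,0,0],[1.0,0,0,0,0]]
  ]
}}

```text
time: 30.35
tcp_pos: [0.625, -0.0015, 0.1902]
eef_rot: [0.017, 3.141, -0.0]
force: [-4.3, -0.5, 8.6]
opening: 0.0091
gripper_force: 60.2
```

>>> {"method": "send_rows", "body": {
  "targets": [
    [[1.0,-1,0,0,0],[1.0,-1,0,0,0],[1.0,-1,0,0,0],[1.0,0,0,0,0],[1.0,0,0,0,0]]
  ]
}}

```text
time: 30.85
tcp_pos: [0.6278, -0.0015, 0.1902]
eef_rot: [0.017, 3.141, 0.0]
force: [-6.6, -0.2, 9.0]
opening: 0.009
gripper_force: 60.3
```

>>> {"method": "send_rows", "body": {
  "targets": [
    [[1.0,-1,0,0,0],[1.0,0,0,0,0],[1.0,-1,0,0,0],[1.0,0,0,0,0],[1.0,0,0,0,0]]
  ]
}}

```text
time: 31.35
tcp_pos: [0.6298, -0.0015, 0.1902]
eef_rot: [0.017, 3.141, -0.0]
force: [-7.2, 0.2, 8.8]
opening: 0.0089
gripper_force: 60.3
```

>>> {"method": "send_rows", "body": {
  "targets": [
    [[1.0,-1,0,0,0],[1.0,0,0,0,0],[1.0,-1,0,0,0],[1.0,0,0,0,0],[1.0,0,0,0,0]]
  ]
}}

```text
time: 31.85
tcp_pos: [0.6309, -0.0015, 0.1902]
eef_rot: [-0.017, -3.139, -0.0]
force: [-14.7, 0.5, 12.5]
opening: 0.0088
gripper_force: 60.8
```

>>> {"method": "send_rows", "body": {
  "targets": [
    [[1.0,-1,0,0,0],[1.0,0,0,0,0],[1.0,-1,0,0,0],[1.0,0,0,0,0],[1.0,0,0,0,0]]
  ]
}}

```text
time: 32.35
tcp_pos: [0.6316, -0.0015, 0.1901]
eef_rot: [-0.017, -3.135, -0.0]
force: [-25.9, 1.0, 18.7]
opening: 0.0094
gripper_force: 61.8
```

```bash
python3 - <<'E'
from h import *
fs=grab('scene','s5.png');ft=grab('top','t5.png');a=[cv2.imread('pics/'+x) for x in('s5.png','t5.png')]
cv2.imwrite('pics/m5.png',np.vstack([cv2.resize(a[0][170:320,170:390],(770,300),interpolation=cv2.INTER_CUBIC),cv2.resize(a[1][110:170,260:380],(770,300),interpolation=cv2.INTER_CUBIC)]))
E
```

```text
(no output)
```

View pics/m5.png

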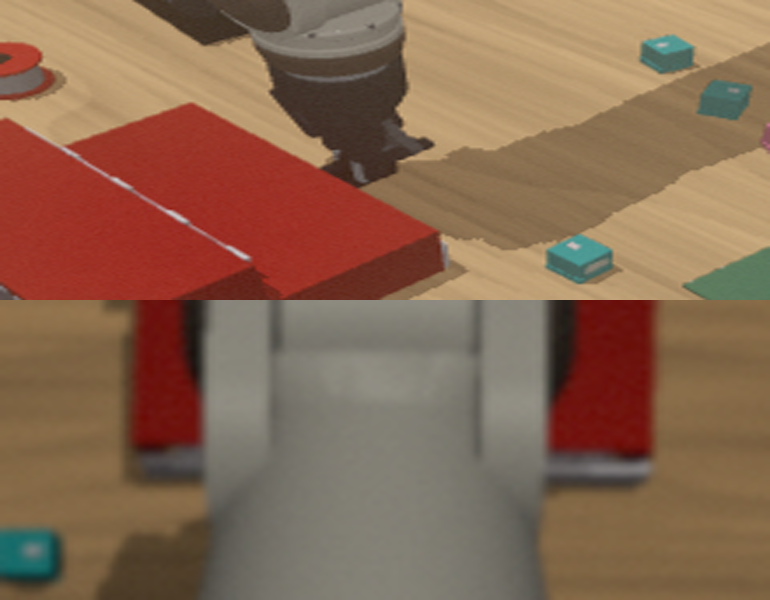

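The panel is flush against the cabinet face on both sides, and contact force is 26 N. Releasing and lifting clear.

>>> {"method": "send_rows", "body": {
  "targets": [
    [[1.0,1,0,0,0],[0.5,0,0,0,0],[0.5,0,0,0,0],[0.5,0,0,0,0],[0.5,0,0,-10,0]]
  ]
}}

```text
time: 32.95
tcp_pos: [0.6327, -0.0015, 0.1976]
eef_rot: [-0.017, -3.139, -0.0]
force: [-0.2, -0.6, 1.0]
opening: 0.0426
gripper_force: 0.0
```

>>> {"method": "send_rows", "body": {
  "targets": [
    [[0.5,0,0,-35,0],[0.5,0,0,-40,0],[0.5,40,0,-20,0],[0.5,45,0,0,0],[0.5,45,0,0,0]]
  ]
}}

```text
time: 33.45
tcp_pos: [0.5019, -0.0001, 0.295]
eef_rot: [0.017, 3.14, 0.0]
force: [-0.3, -0.1, 0.8]
opening: 0.0428
gripper_force: 0.0
```

>>> {"method": "send_rows", "body": {
  "targets": [
    [[0.5,45,0,0,0],[0.5,45,0,0,0],[0.5,20,0,0,0],[0.5,0,0,0,0],[0.5,0,0,0,0]]
  ]
}}

```text
time: 33.95
tcp_pos: [0.3932, 0.001, 0.2947]
eef_rot: [0.017, 3.139, 0.0]
force: [-0.2, -0.1, 0.6]
opening: 0.043
gripper_force: 0.0
```

```bash
python3 - <<'E'
from h import *
fs=grab('scene','s6.png');ft=grab('top','t6.png');a=[cv2.imread('pics/'+x) for x in('s6.png','t6.png')]
cv2.imwrite('pics/m6.png',np.vstack([cv2.resize(a[0][130:400],(600,270),interpolation=cv2.INTER_AREA),cv2.resize(a[1][110:170,260:380],(600,300),interpolation=cv2.INTER_CUBIC)]))
E
```

```text
(no output)
```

View pics/m6.png

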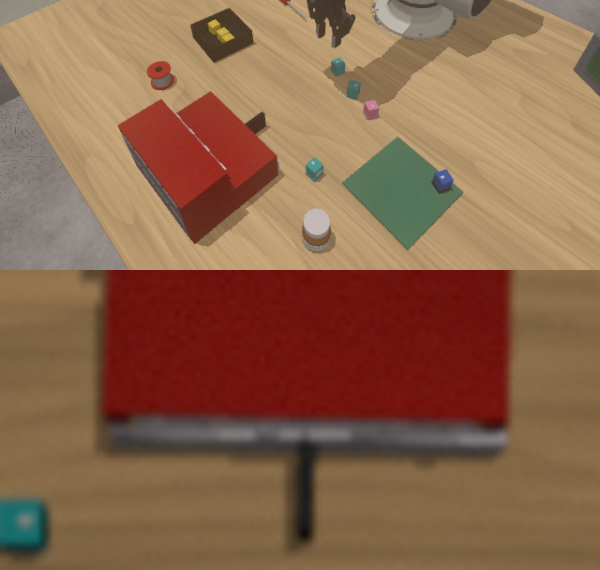

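```bash
python3 - <<'E'
from h import *
f=ctrl.grab_frame('top'); im=np.mean([ctrl.grab_frame('top')['image'].astype(float) for _ in range(4)],0)
G=im[...,1]; R_=im[...,0]
print(G[128:150,[284,290,300,310,330,340,350,357]].round().astype(int))
P=[];Q=[]
for u in list(range(284,314))+list(range(324,359)):
    g=G[130:150,u]; d=np.diff(R_[130:150,u]-G[130:150,u])   # redness drop = roof edge; wood rise = panel front
    r=d[:12]; k=np.minimum(r,0); a=130+.5+(np.arange(12)*k).sum()/k.sum()
    k=np.maximum(d,0)*(np.arange(len(d))>np.argmin(d)); b=130.5+(np.arange(len(d))*k).sum()/k.sum()
    P.append((pix2w(f,u,a,.068)[:2]));Q.append(pix2w(f,u,b,.04)[:2])
for n,A in(('roof',P),('panel front',Q)):
    A=np.array(A); c=np.polyfit(A[:,1],A[:,0],1); print(n,'x at y=0 %.4f'%c[1],'yaw %.4f'%-c[0],'res %.4f'%np.std(A[:,0]-np.polyval(c,A[:,1])))
# fin centre line yaw
b=[];D=im[140:158,305:330].sum(2)
for r in range(4,16): w=np.clip(250-D[r],0,None); b.append((pix2w(f,305+(w*np.arange(25)).sum()/w.sum(),140+r,.045)[:2]))
b=np.array(b); print('fin',b[0].round(4),b[-1].round(4),'yaw',np.polyfit(b[:,0],b[:,1],1)[0].round(3))
E
```

```text
[[ 20  20  19  20  20  19  18  18]
 [ 18  18  19  18  20  20  20  19]
 [ 19  18  19  20  19  20  20  20]
 [ 16  19  18  19  20  19  18  18]
 [ 18  18  17  19  18  18  20  18]
 [ 18  20  20  17  18  20  21  19]
 [ 19  19  21  19  17  19  20  20]
 [ 17  18  18  18  19  20  19  20]
 [ 19  21  18  19  19  20  18  20]
 [ 17  18  20  19  20  18  21  20]
 [ 14  33  28  22  19  18  18  20]
 [ 18  62  50  45  34  33  29  19]
 [ 40  81  68  71  64  62  52  16]
 [ 66  88  85  94  86  82  74  35]
 [ 72  88 101 114  92  87  90  80]
 [ 62  77  96 107  84  91 104 116]
 [ 57  64  73  74  65  81  95 114]
 [ 60  60  62  58  58  64  69  78]
 [ 68  69  70  62  62  60  59  59]
 [ 86  88  88  72  72  72  70  69]
 [102 104 104  90  89  90  90  88]
 [109 110 110 106 104 103 102 100]]
roof x at y=0 0.6695 yaw -0.0126 res 0.0004
panel front x at y=0 0.6531 yaw -0.0061 res 0.0003
fin [0.6597 0.0086] [0.6263 0.0007] yaw 0.246
```

Nearly square, with perhaps 1 mm open on the left. I'll nudge the left end of the panel with shut fingers to seat it.

```bash
python3 plan.py '600 85 120 1.56 1' '600 85 40 1.56 1' '630 85 40 1.56 1'
```

```text
t 34.3 open 43.1 f [ 0.1 -0.4 -0.4] grip 0
at [393.4   1.  138.4] 1.56 tilt [-0.001  0.    -1.   ]
[[[1.0, -41, 17, 4, -0.0], [1.0, -41, 17, 4, -0.0], [1.0, -41, 17, 3, -0.0], [1.0, -41, 18, 4, -0.0], [1.0, -42, 17, 3, -0.0]]]
[[[1.0, 0, 0, 40, -0.0], [1.0, 0, 0, 40, -0.0], [1.0, -30, 1, 0, -0.0], [1.0, 0, 0, 0, 0], [1.0, 0, 0, 0, 0]]]
end [630.4  85.5  40.4] 1.56
```

>>> {"method": "send_rows", "body": {
  "targets": [
    [[1.0,-41,17,4,0],[1.0,-41,17,4,0],[1.0,-41,17,3,0],[1.0,-41,18,4,0],[1.0,-42,17,3,0]]
  ]
}}

```text
time: 34.8
tcp_pos: [0.6017, 0.0857, 0.2747]
eef_rot: [-0.017, -3.141, 0.0]
force: [-0.6, -0.2, 0.9]
opening: 0.0003
gripper_force: 0.0
```

>>> {"method": "send_rows", "body": {
  "targets": [
    [[1.0,0,0,40,0],[1.0,0,0,40,0],[1.0,-20,0,0,0],[1.0,-10,0,0,0],[1.0,0,0,0,0]]
  ]
}}

```text
time: 35.3
tcp_pos: [0.6313, 0.0845, 0.1962]
eef_rot: [0.017, 3.14, 0.0]
force: [-0.6, -0.4, 0.8]
opening: -0.0
gripper_force: 0.0
```

>>> {"method": "send_rows", "body": {
  "targets": [
    [[1.0,-4,0,0,0],[1.0,-4,0,0,0],[1.0,-4,0,0,0],[1.0,-2,0,0,0],[1.0,0,0,0,0]]
  ]
}}

```text
time: 35.8
tcp_pos: [0.6441, 0.0843, 0.1959]
eef_rot: [0.017, 3.141, 0.0]
force: [-0.5, -0.5, 0.2]
opening: -0.0004
gripper_force: 0.0
```

>>> {"method": "send_rows", "body": {
  "targets": [
    [[1.0,-2,0,0,0],[1.0,-2,0,0,0],[1.0,-2,0,0,0],[1.0,-1,0,0,0],[1.0,0,0,0,0]]
  ]
}}

```text
time: 36.3
tcp_pos: [0.651, 0.0843, 0.1956]
eef_rot: [-0.017, -3.142, 0.0]
force: [-0.7, 0.5, -0.6]
opening: -0.0002
gripper_force: 0.0
```

>>> {"method": "send_rows", "body": {
  "targets": [
    [[1.0,-1,0,0,0],[1.0,0,0,0,0],[1.0,-1,0,0,0],[1.0,0,0,0,0],[1.0,0,0,0,0]]
  ]
}}

```text
time: 36.8
tcp_pos: [0.6528, 0.0842, 0.1957]
eef_rot: [-0.017, -3.141, 0.0]
force: [-1.8, 0.5, 0.5]
opening: -0.0003
gripper_force: 0.6
```

>>> {"method": "send_rows", "body": {
  "targets": [
    [[1.0,-1,0,0,0],[1.0,0,0,0,0],[1.0,-1,0,0,0],[1.0,0,0,0,0],[1.0,0,0,0,0]]
  ]
}}

```text
time: 37.3
tcp_pos: [0.6535, 0.0843, 0.1956]
eef_rot: [-0.017, -3.137, 0.0]
force: [-11.2, -0.3, 6.7]
opening: -0.0001
gripper_force: 6.2
```

>>> {"method": "send_rows", "body": {
  "targets": [
    [[1.0,-1,0,0,0],[1.0,0,0,0,0],[1.0,0,0,0,0],[1.0,0,0,0,0],[1.0,0,0,0,0]]
  ]
}}

```text
time: 37.8
tcp_pos: [0.6539, 0.0843, 0.1956]
eef_rot: [-0.016, -3.135, 0.0]
force: [-18.3, -0.1, 9.5]
opening: -0.0002
gripper_force: 8.9
```

The panel is seated firmly on the left too. Backing off.

>>> {"method": "send_rows", "body": {
  "targets": [
    [[1.0,5,0,0,0],[1.0,20,0,0,0],[1.0,30,0,-20,0],[1.0,30,0,-40,0],[1.0,40,0,-30,0]]
  ]
}}

```text
time: 38.3
tcp_pos: [0.5303, 0.0855, 0.2872]
eef_rot: [0.017, 3.14, 0.0]
force: [0.0, 0.6, 0.8]
opening: 0.0005
gripper_force: 0.0
```

>>> {"method": "send_rows", "body": {
  "targets": [
    [[1.0,40,0,0,0],[1.0,40,0,0,0],[1.0,20,0,0,0],[1.0,0,0,0,0],[1.0,0,0,0,0]]
  ]
}}

```text
time: 38.8
tcp_pos: [0.4311, 0.0867, 0.2862]
eef_rot: [0.017, 3.139, 0.0]
force: [0.6, -0.9, 0.5]
opening: -0.0001
gripper_force: 0.0
```

```bash
python3 - <<'E'
from h import *
fs=grab('scene','s7.png');ft=grab('top','t7.png');a=[cv2.imread('pics/'+x) for x in('s7.png','t7.png')]
cv2.imwrite('pics/m7.png',np.vstack([cv2.resize(a[0][130:400],(600,270),interpolation=cv2.INTER_AREA),cv2.resize(a[1][110:170,260:380],(600,300),interpolation=cv2.INTER_CUBIC)]))
E
```

```text
(no output)
```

View pics/m7.png

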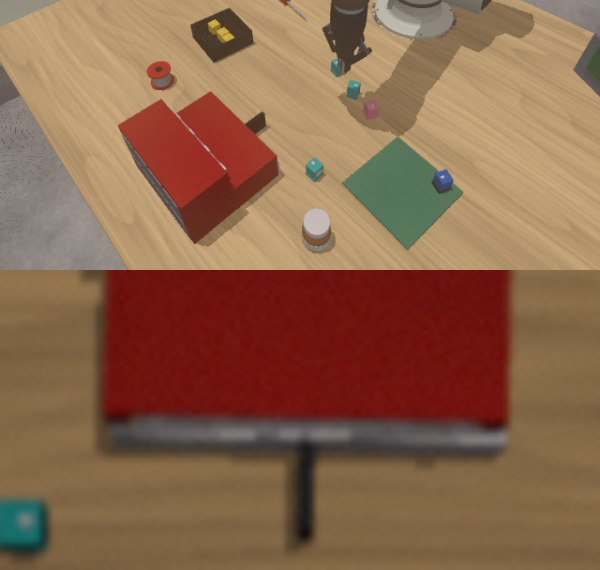

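The drawer is home. The three yellows are in the bin and the spare blue is on the mat, with the jar, spool and screwdriver undisturbed.

```bash
python3 -c "from plant import ctrl; print(ctrl.sign_off())"
```

```text
the job is handed in; nothing more can be done
None
```

The drawer, holding exactly four blue relays, is fully home in the red cabinet; the three yellows are in the black bin, the spare blue is on the mat, and I handed the job in at about 39 s.

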